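Put the mixed sample bottle away in the cooling chest

ROBOT

A 6-joint arm with a two-finger parallel gripper is mounted at the origin on the work surface. World frame = base frame: x ahead of the robot, y to its left, z up, the work surface at z = 0. Lengths are in m, angles in degrees, forces in N, time in s.
With the tool pointing down it reaches from about 0.35 to 0.875 m from the base axis. Payload 4.2 kg.
Tool frame: the origin (TCP) lies at the very end of the fingers, on their centre line; the grasp point (between the pads) lies 19 mm behind it (tcp_to_grasp is the z of the grasp point in the tool frame, in m); z points along the fingers, y is the direction in which the jaws open and shut (so a half turn about z gives the same grasp; the last joint's range is limited). The gripper opens to 87 mm and grips with 3 to 60 N. Pads are 19 mm wide; open, the fingers measure 117 mm over their backs; the gripper's body (75 mm by 190 mm) begins 51 mm behind the grasp point.
Start: joints at [82.254, 22.042, 0.453, 0, -68.411, -14.817], TCP at [0.24, 0.577, 0.223] pointing down, gripper open.
Joint ranges: [-179.83, 179.83], [-69.29, 118.12], [-61.27, 80.66], [-181.25, 117.63], [-171.15, -9.14], [-177.46, 177.46]. Speed limits (degrees/s): [159.86, 159.86, 180, 180, 180, 180].

INTERFACE

Orientations are given as a 3x3 rotation matrix whose columns are the frame's x, y, z axes.
In Python, from station import sense, capture, camera_params, finish_job, tcp_to_grasp gives the robot as it stands.
- The arm moves only by the shell command python3 -m inch 'ROWS'. ROWS is JSON, a list of rows, each an object of numbers: "jaw": the closure in counts, from 0 (fully open) to 255 (shut); "x", "y", "z": the shift along the world's x, y, z normalised to -1 to 1, where 1 is 0.06 m; "ax", "ay", "az": the turn, a rotation vector about the world's x, y, z normalised to -1 to 1, where 1 is 10 degrees. A call has 1 to 12 rows; each row shifts and turns the pose as measured when the row begins; what a row does not reach is not made up. A row lasts 1/8 s, in which the tool goes at most 62.5 mm and 10.7 degrees, less where a joint would pass 70% of its speed; a pose out of reach is approached as far as the arm can. A call with a number of a shift or a turn outside -1 to 1 is refused whole. A call with a gripper value outside its range is refused whole. The fingers move at their own pace and stop on an object; the grip force is fixed at half the most. Time passes only in rows, so rows that do not move let the fingers close. It gives the time, the measured TCP pose, the force and the opening at its end, in the units of the state.
- sense(): the state, without advancing time (a new reading comes with each control period).
- capture(name): name is "side" or "top"; returns the picture (420x560x3 uint8, red, green, blue); there is no depth.
- camera_params(name): a dict with "vfov" (degrees; the focal length in pixels is half the picture's height over the tangent of half this angle, whatever the lens; pixels are square), "cx", "cy" (the principal point, pixels), "D" ([k1, k2, p1, p2, k3] as OpenCV has them; the pictures are not rectified), "R" (3x3) and "t" (3): a world point X has camera coordinates R X + t. Camera axes: x right, y down, z forward; pixel columns grow to the right and rows downward; lengths in m; the calibration is good to about 2 mm. A picture is of the moment at which its call begins. camera_params takes no time and is no camera call.
- finish_job(): hands the job in, once; it reports no verdict.
The state is a dict: "time_s": time; "joints": joint angles; "joint_velocities": joint speeds; "effort": joint torques, N m; "tcp_pos": TCP position; "ee_rot": TCP orientation; "wrist_force": force on the tool from outside, world axes, zero at the start; "moment": the same for the moment, N m; "gripper_width": opening from 0.0 (shut) to 1.0 (fully open).
Only numpy, scipy, OpenCV 4.12 (cv2) and the standard library are available. Lean on these libraries where they do the work, as an engineer would, in place of code of your own. Each camera call takes 0.05 s, during which the arm holds its last target.

TASK

The amber bottle lying on the rocker has finished mixing: put it away in the cooling chest, in the basket that still has room. Slide that basket's glass door past its neighbour, stand the bottle in the basket upright with its cap up, setting it down gently, and slide the door fully shut again. Leave the bottle already in that basket and the loose things on the bench where they are.

Things in the scene. Friction and masses are not known exactly. Their poses are not given: they have to be found in the camera images.
- chest: White cooling chest, blue cooling unit behind it (chest x 131 to 236 mm, 157 high); never moves. Origin on the bench under the tub's middle; x to its rear (away from the robot), y to its left, z up. Tub outside 260 (x) by 450 (y) mm; inside x +-100, y +-200, inner floor at 30, rim at 162 mm. Track lips along front and back (x +-115 to 129) reach 185 mm. Two clear doors lie flat on the rim.
- door_left (a joint): Slide (m) of the flat glass door over the left half (chest +y), on the lower track, 226 (x) by 210 (y) mm, top face 172 mm above the bench. 0 shut; grows as it slides to chest -y under the right door; 0.145 at the stop, the left half then being open from chest y +55 to +200 mm. About 1.5 N of friction; stays where it is left.
- door_right (a joint): Slide (m) of the flat glass door over the right half (chest -y), on the upper track, 226 (x) by 210 (y) mm, top face 183 mm above the bench. 0 shut; grows as it slides to chest +y over the left door; 0.145 at the stop, the right half then being open from chest y -200 to -55 mm. About 1.5 N of friction; stays where it is left.
- door_left_grip (a point): Centre of the black bar handle on the left door, near its outer edge (chest y +175 mm when shut), 211 mm above the bench (28 mm above the right door's top face, which it comes close to when open); axes as the chest. The bar runs along chest x: 90 mm long, 14 mm thick (y), 16 mm high, on two posts at its ends.
- door_right_grip (a point): Centre of the same bar handle on the right door, near its outer edge (chest y -175 mm when shut), also 211 mm above the bench, 28 mm above the door's top face.
- basket_free: Wire basket with room, fixed in the left or the right half of the chest (the one holding a single bottle). Origin: middle of its underside, 30 mm above the bench and at chest y +100 or -100 mm; axes as the chest. 186 (x) by 176 (y) mm, floor 4 mm above the origin, walls 34 mm high, 4 mm thick. Its bottle stands in the rear half (+x); the front half (-x) is free.
- basket_full: The same basket with four white bottles in it, in the other half of the chest: no room there. Fixed. Origin: middle of its underside.
- neighbour: White square bottle with a blue cap, of the same size as the amber one, standing loose in the rear half of the basket with room. Origin: centre of its foot, z up its axis.
- bottle: Amber square bottle, orange cap, 0.2 to 0.3 kg, closed; lies flat on the rocker at the start, cap roughly to the robot's left. x: from foot to cap; z: up from the side it lies on; origin: middle of that side, 28 mm below the axis. 125 mm long: body 56 by 56 mm up to 80 mm from the foot, narrower to 97, round cap 40 mm wide from 97 to 125. Balance point about 55 mm from the foot.
- bottle_foot (a point): Centre of the amber bottle's flat foot, on its axis; axes as bottle (x towards the cap).
- bottle_cap (a point): Centre of the flat top of the amber bottle's cap, on its axis, 125 mm from the foot.
- rocker: Platform rocker, switched off and level, does not move. Origin on the bench under its middle, x away from the robot, y to its left, z up. Its platform is 220 (x) by 280 (y) mm with a black rubber mat on top, 115 mm above the bench; a thin rail 4 mm high runs along the platform's edges.
- flask: Clear conical flask with side arm and black stopper, 173 mm high, foot 104 mm wide, at the back. Bystander, loose. Origin: centre of its foot.
- washbottle: White wash bottle with red spout, 180 mm high, 68 mm wide, at the back. Bystander, loose. Origin: centre of its foot.
- beaker: Clear beaker, 90 mm wide, 120 mm high, near the robot on its right. Bystander, loose. Origin: centre of its foot.
- funnel: Blue funnel standing on its rim, 104 mm wide, 107 mm high, on the right. Bystander, loose. Origin: centre of the rim it stands on.
- jar: Small jar with black lid, 52 mm wide, 62 mm high, near the robot. Bystander, loose. Origin: centre of its foot.
There are look-alikes about, which are no part of the job. There is more than one size of the bottle; the one meant has the size given above.

How it is judged:
By the outcome, as a careful person would: the job done as asked, in the order asked, and still so for the second after the job is handed in, with the robot touching nothing.
It also fails if it takes over 72 s, if anything falls off the work surface, if the arm or the gripper's body presses on something with over 40 N, if the wrist force passes 120 N, or if a joint passes its speed limit or range.

## Working session

There is one attempt and no reset: what is moved stays moved. The work goes in short steps, Python scripts to look and compute and a shell command to move; the robot and the scene stay as the last step left them, time stands still between calls to the robot, and variables do not carry over. Pictures are saved under pics/ and viewed, and the job is handed in when it is done.

```bash
ls; mkdir -p pics; python3 - <<'E'
from station import *
import cv2
s=sense(); print(s)
for n in("side","top"):
    p=camera_params(n); print(n,p)
    cv2.imwrite(f"pics/{n}0.png",capture(n)[:,:,::-1])
print(tcp_to_grasp)
E
```

```text
pics
{'time_s': 0.0, 'joints': array([ 8.22522314e+01,  2.20908208e+01,  3.82182634e-01, -2.84599421e-02,
       -6.84122048e+01, -1.48166467e+01]), 'joint_velocities': array([ 0.02040099,  0.07653277, -0.06271041, -0.02125805, -0.07775311,
        0.08320242]), 'effort': array([-4.01841698e-04, -3.90664458e+01,  1.87399024e+01,  4.21980187e+00,
        1.09525639e-02, -1.93856831e-04]), 'tcp_pos': array([0.23958096, 0.57661953, 0.22147677]), 'ee_rot': array([[ 9.23378418e-01, -3.83890278e-01, -7.41988545e-04],
       [-3.83890984e-01, -9.23376197e-01, -2.02754309e-03],
       [ 9.32195192e-05,  2.15703224e-03, -9.99997669e-01]]), 'wrist_force': array([ 0.32643474,  0.41568599, -0.34330293]), 'moment': array([0.01102154, 0.01011058, 0.00911874]), 'gripper_width': 0.9966899315412272}
side {'vfov': 51.93053341172039, 'cx': 281.9391825050619, 'cy': 210.23352848669532, 'D': array([-0.05184899,  0.        ,  0.        ,  0.        ,  0.        ]), 'R': array([[-0.99186166,  0.12730795,  0.00176831],
       [ 0.12037076,  0.94215859, -0.31280677],
       [-0.04148882, -0.31004819, -0.94981514]]), 't': array([ 0.48221938, -0.02255015,  1.29513328])}
top {'vfov': 57.707305210372205, 'cx': 271.25760922409995, 'cy': 201.61009509804626, 'D': array([0.02832083, 0.        , 0.        , 0.        , 0.        ]), 'R': array([[ 3.22007379e-03, -9.99994757e-01,  3.41312244e-04],
       [-9.82769772e-01, -3.22768457e-03, -1.84805726e-01],
       [ 1.84805859e-01,  2.59656718e-04, -9.82775014e-01]]), 't': array([-0.00839504,  0.5173783 ,  1.33039624])}
-0.0187
```

View pics/side0.png

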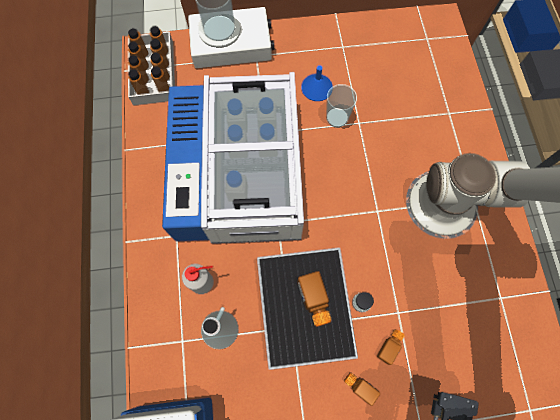

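View pics/top0.png

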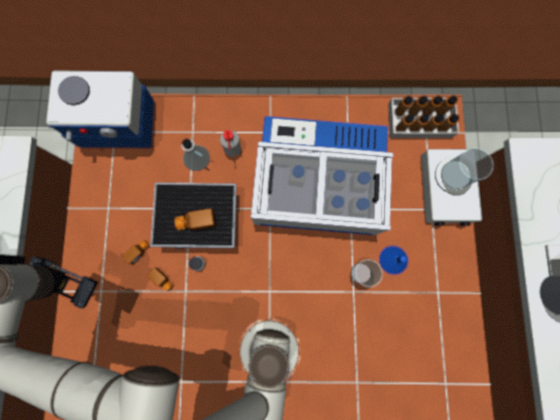

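Side view: the free basket is the left one (its single bottle is at side px ~(234,180)), so the left door is the one to open. The amber bottle lies on the mat at side px ~(315,297), top px ~(197,220). Next I'll zoom in for exact pixel positions.

```bash
cat > h.py <<'E'
import numpy as np, cv2
from station import *
def K(n):
    p=camera_params(n); f=210/np.tan(np.radians(p['vfov']/2))
    return np.array([[f,0,p['cx']],[0,f,p['cy']],[0,0,1]]),p
def bp(n,uv,z):
    k,p=K(n); q=cv2.undistortPoints(np.array([[uv]],float),k,p['D'])[0,0]
    d=p['R'].T@np.array([q[0],q[1],1]); c=-p['R'].T@p['t']
    return c+d*(z-c[2])/d[2]
def pj(n,X):
    k,p=K(n); return cv2.projectPoints(np.atleast_2d(np.array(X,float)),cv2.Rodrigues(p['R'])[0],p['t'],k,p['D'])[0][:,0]
def tri(uvs,utop):
    A=[];b=[]
    for n,uv in(("side",uvs),("top",utop)):
        k,p=K(n); q=cv2.undistortPoints(np.array([[uv]],float),k,p['D'])[0,0]
        M=np.c_[p['R'],p['t']]
        for i in(0,1):
            r=M[i]-q[i]*M[2]; A.append(r[:3]); b.append(-r[3])
    return np.linalg.lstsq(np.array(A),np.array(b),rcond=None)[0]
def crop(src,x0,y0,w,h,s,out):
    im=cv2.imread(src)[y0:y0+h,x0:x0+w]; im=cv2.resize(im,None,fx=s,fy=s,interpolation=cv2.INTER_CUBIC)
    for x in range((x0+9)//10*10,x0+w,10):
        cv2.putText(im,str(x),(int((x-x0+.5)*s),10),0,.35,(0,255,0),1); cv2.line(im,(int((x-x0+.5)*s),12),(int((x-x0+.5)*s),18),(0,255,0),1)
    for y in range((y0+9)//10*10,y0+h,10):
        cv2.putText(im,str(y),(0,int((y-y0+.5)*s)),0,.35,(0,255,0),1); cv2.line(im,(25,int((y-y0+.5)*s)),(31,int((y-y0+.5)*s)),(0,255,0),1)
    cv2.imwrite(out,im)
E
python3 - <<'E'
from h import *
crop('pics/side0.png',250,240,130,135,4.4,'pics/sb.png')
crop('pics/side0.png',155,65,160,185,3.2,'pics/sc.png')
crop('pics/top0.png',145,175,100,80,7,'pics/tb.png')
crop('pics/top0.png',245,110,155,130,4.5,'pics/tc.png')
E
```

```text
(no output)
```

View pics/sb.png

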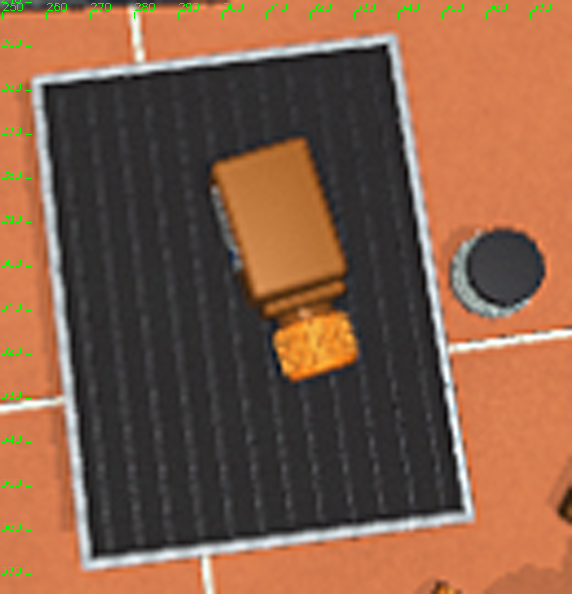

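View pics/sc.png

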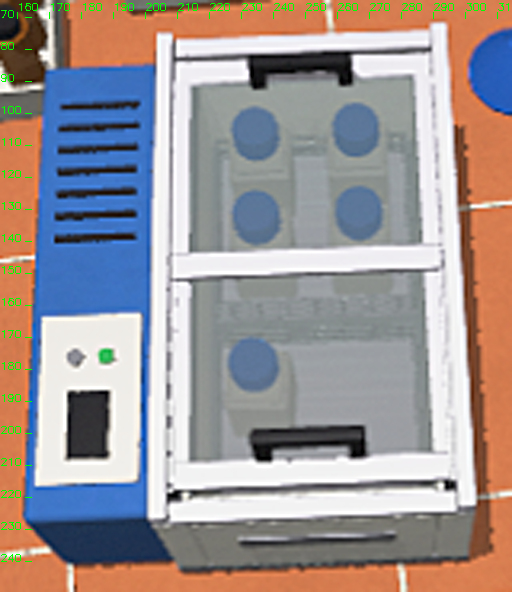

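View pics/tb.png

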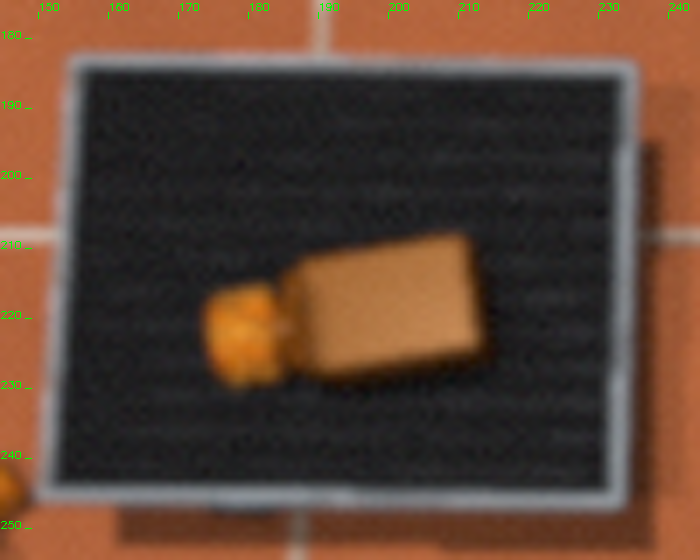

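View pics/tc.png

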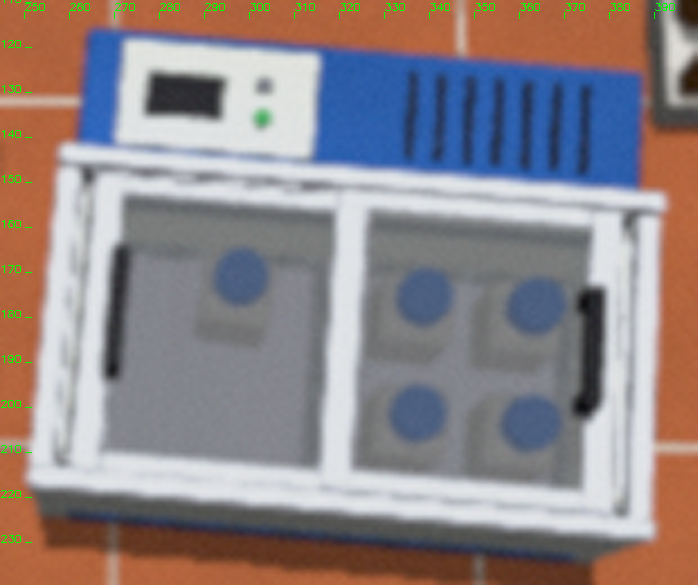

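```bash
python3 - <<'E'
from h import *
from scipy.optimize import least_squares
def s(o,x0,y0,k): return np.array([[x0+a/k-.5,y0+b/k-.5] for a,b in o])
def fit(model,obs,x0,nm):
    def f(v):
        c,si=np.cos(v[2]),np.sin(v[2]); 
        W=np.c_[v[0]+c*model[:,0]-si*model[:,1],v[1]+si*model[:,0]+c*model[:,1],model[:,2]]
        return np.concatenate([(pj(n,W)-o).ravel()[np.repeat(m,2)] for n,o,m in obs])
    r=least_squares(f,x0); print(nm,r.x[:2],np.degrees(r.x[2]),np.round(r.fun.reshape(-1,2),1).tolist())
    return r.x
T=np.ones(4,bool)
# bottle model: axis x foot->cap, corners at z .171 ; foot -y, foot +y, sh +y, sh -y
m=np.array([[0,-.028,.171],[0,.028,.171],[.08,.028,.171],[.08,-.028,.171]])
sb=s([(214,163),(305,140),(346,268),(256,300)],250,240,4.4)
tb=s([(467,235),(484,348),(330,378),(298,255)],145,175,7)
# cap points toward +y (world): axis dir +y ; its +y -> world -x (near robot). side: near robot = right
for obs in ([('side',sb,T),('top',tb,T)],[('side',sb,T)],[('top',tb,T)]): fit(m,obs,[.4,.2,1.5],'bottle')
c=np.array([[.129,-.225,.185],[-.129,-.225,.185],[-.129,.225,.185],[.129,.225,.185]])
sc=s([(157,35),(445,25),(476,505),(150,518)],155,65,3.2)
tc=s([(665,195),(655,535),(28,483),(60,145)],245,110,4.5)
for obs in ([('side',sc,T),('top',tc,T)],[('side',sc,T)],[('top',tc,T)]): fit(c,obs,[.5,-.1,0.],'chest')
r=np.array([[.11,.14,.117],[-.11,.14,.117],[-.11,-.14,.117],[.11,-.14,.117]])
sr=s([(85,567),(472,520),(396,37),(33,80)],250,240,4.4)
tr=s([(72,55),(40,498),(628,508),(636,62)],145,175,7)
for obs in ([('side',sr,T),('top',tr,T)],): fit(r,obs,[.4,.2,0.],'rocker')
# neighbour cap top z=.159 side, through glass
print(bp('side',s([(253,363)],155,65,3.2)[0],.157), bp('top',s([(241,277)],245,110,4.5)[0],.157))
# left door handle grip, bar top z .219
print([bp('side',u,.219) for u in s([(252,440),(365,435)],155,65,3.2)])
print([bp('top',u,.219) for u in s([(122,247),(112,377)],245,110,4.5)])
print('jar',bp('side',(364,301),.062))
print('wash',bp('side',(192,272),.13),'flask',bp('side',(211,326),.173))
E
```

```text
bottle [0.44609464 0.18586945] 99.68749642859764 [[-1.1, -0.7], [-0.1, -2.1], [1.1, 0.2], [-0.6, -0.1], [-0.2, -0.5], [-0.3, 0.1], [-2.8, -0.1], [-0.3, 0.7]]
bottle [0.44556515 0.18741228] 99.13961147330627 [[-0.8, -0.2], [0.3, -1.4], [1.2, 1.0], [-0.6, 0.5]]
bottle [0.44698622 0.18307254] 100.67057873714836 [[0.5, -0.7], [0.7, -0.2], [-1.7, 0.0], [0.4, 0.8]]
chest [ 0.54985245 -0.17332352] -4.702009988423998 [[-0.3, -0.7], [0.2, -1.2], [0.3, 0.1], [-0.7, 0.4], [-0.0, -0.6], [-0.0, 0.9], [-0.7, 0.5], [-0.4, -0.4]]
chest [ 0.54955822 -0.17254856] -4.715939047148065 [[-0.2, -0.5], [0.4, -0.9], [0.4, 0.3], [-0.6, 0.7]]
chest [ 0.55033198 -0.1742974 ] -4.690779128027145 [[0.2, -0.8], [0.3, 0.7], [-0.4, 0.4], [-0.2, -0.5]]
rocker [0.46010466 0.25905575] -0.5684586223439813 [[-0.8, 0.7], [0.8, -0.0], [0.2, -1.2], [-0.6, -1.3], [-0.5, -0.2], [-0.6, 0.5], [-0.9, 0.0], [-0.0, -0.1]]
[ 0.60471522 -0.09267256  0.157     ] [ 0.60222254 -0.09688793  0.157     ]
[array([ 0.60730111, -0.00249502,  0.219     ]), array([0.52042646, 0.00449522, 0.219     ])]
[array([ 0.60722288, -0.0075031 ,  0.219     ]), array([ 0.51218128, -0.00073943,  0.219     ])]
jar [0.29987308 0.26250857 0.062     ]
wash [0.73600558 0.14048311 0.13      ] flask [0.69195972 0.28346689 0.173     ]
```

The chest fit is origin (0.550,-0.173), yaw -4.7°, and the two cameras agree within ~2 mm. The left grip is at about (0.564,0.001). The bottle's foot is at (0.446,0.186) with its axis at yaw ~99.7°. First move: rise, then travel to above the left handle.

```bash
python3 -m inch '[{"z":0.9},{"z":0.5},{"x":0.45,"y":-0.8,"az":0.18},{"x":0.45,"y":-0.8,"az":0.18},{"x":0.45,"y":-0.8,"az":0.18},{"x":0.45,"y":-0.8,"az":0.18},{"x":0.45,"y":-0.8,"az":0.18},{"x":0.45,"y":-0.8,"az":0.18},{"x":0.45,"y":-0.8,"az":0.18},{"x":0.45,"y":-0.8,"az":0.18},{"x":0.45,"y":-0.8,"az":0.18},{"x":0.45,"y":-0.8,"az":0.17}]'; cat >> h.py <<'E'
import pickle,os
def log(pr=True):
    s=sense(); L=pickle.load(open('log.pkl','rb')) if os.path.exists('log.pkl') else []
    L.append((s['joints'],s['tcp_pos'],s['ee_rot'])); pickle.dump(L,open('log.pkl','wb'))
    if pr: print('t',round(s['time_s'],2),'q',np.round(s['joints'],1),'p',np.round(s['tcp_pos'],4),'F',np.round(s['wrist_force'],1),'w',round(s['gripper_width'],3)); print(np.round(s['ee_rot'],3).tolist())
    return s
CO=np.array([.5499,-.1733,0]);CY=np.radians(-4.7)
CR=np.array([[np.cos(CY),-np.sin(CY),0],[np.sin(CY),np.cos(CY),0],[0,0,1]])
def c2w(p): return CO+CR@np.array(p)
def w2c(p): return CR.T@(np.array(p)-CO)
E
python3 -c "
from h import *
s=log(); print(w2c(s['tcp_pos']), c2w([0,.175,.194]), (c2w([0,.175,.194])-s['tcp_pos'])/.06)"
```

```text
t 0.1 q [ 82.3  22.1   0.4  -0.  -68.4 -14.8] p [0.2396 0.5767 0.2216] F [1.1 0.1 0.7] w 0.996
[[0.923, -0.384, -0.001], [-0.384, -0.923, -0.002], [0.0, 0.002, -1.0]]
[-0.37071809  0.72201552  0.22157461] [0.56423924 0.00111154 0.194     ] [ 5.41083127 -9.5925368  -0.45957684]$[0]: bad value
```

```bash
python3 -m inch '[{"jaw":0,"x":0,"y":0,"z":0.9,"ax":0,"ay":0,"az":0}]'; python3 -m inch --help
```

```text
time_s: 0.22
tcp_pos: [0.2386, 0.574, 0.2704]
ee_rot: [[0.923, -0.384, -0.004], [-0.384, -0.923, -0.014], [0.002, 0.015, -1.0]]
wrist_force: [0.2, 1.6, 0.6]
gripper_width: 1.0invalid input: not JSON, or not a number
```

```bash
python3 -m inch '[{"jaw":0,"z":0.5}]'
```

```text
$[0]: bad value
```

```bash
python3 -m inch '[{"jaw":0,"x":0,"y":0,"z":0.5,"ax":0,"ay":0,"az":0},{"jaw":0,"x":0.45,"y":-0.8,"z":0,"ax":0,"ay":0,"az":0.18},{"jaw":0,"x":0.45,"y":-0.8,"z":0,"ax":0,"ay":0,"az":0.18},{"jaw":0,"x":0.45,"y":-0.8,"z":0,"ax":0,"ay":0,"az":0.18},{"jaw":0,"x":0.45,"y":-0.8,"z":0,"ax":0,"ay":0,"az":0.18},{"jaw":0,"x":0.45,"y":-0.8,"z":0,"ax":0,"ay":0,"az":0.18},{"jaw":0,"x":0.45,"y":-0.8,"z":0,"ax":0,"ay":0,"az":0.18},{"jaw":0,"x":0.45,"y":-0.8,"z":0,"ax":0,"ay":0,"az":0.18},{"jaw":0,"x":0.45,"y":-0.8,"z":0,"ax":0,"ay":0,"az":0.18},{"jaw":0,"x":0.45,"y":-0.8,"z":0,"ax":0,"ay":0,"az":0.18},{"jaw":0,"x":0.45,"y":-0.8,"z":0,"ax":0,"ay":0,"az":0.17}]'
python3 -c "
from h import *
s=log(); print(w2c(s['tcp_pos']), (c2w([0,.175,.194])-s['tcp_pos'])/.06)"
```

```text
time_s: 1.6
tcp_pos: [0.5114, 0.0816, 0.3011]
ee_rot: [[0.998, -0.063, -0.002], [-0.063, -0.998, -0.012], [-0.001, 0.012, -1.0]]
wrist_force: [1.5, 0.6, 0.7]
gripper_width: 0.997
t 1.6 q [ 27.4   8.9  -6.6   0.6 -74.9  58.8] p [0.5114 0.0816 0.3011] F [1.5 0.6 0.7] w 0.997
[[0.998, -0.063, -0.002], [-0.063, -0.998, -0.012], [-0.001, 0.012, -1.0]]
[-0.05925141  0.25085731  0.30107147] [ 0.88060897 -1.34095331 -1.78452446]
```

```bash
python3 -m inch '[{"jaw":0,"x":0.5,"y":-0.7,"z":0,"ax":0.0,"ay":0,"az":-0.1},{"jaw":0,"x":0.38,"y":-0.6,"z":0,"ax":0,"ay":0,"az":0},{"jaw":0,"x":0,"y":0,"z":0,"ax":0,"ay":0,"az":0},{"jaw":0,"x":0,"y":0,"z":0,"ax":0,"ay":0,"az":0}]'
python3 -c "
from h import *
s=log(); print(w2c(s['tcp_pos']), (c2w([0,.175,.194])-s['tcp_pos'])/.06)
cv2.imwrite('pics/s1.png',capture('side')[:,:,::-1]);cv2.imwrite('pics/t1.png',capture('top')[:,:,::-1])
crop('pics/s1.png',190,60,170,170,3.4,'pics/s1c.png')
"
```

```text
time_s: 2.1
tcp_pos: [0.5653, -0.0025, 0.2984]
ee_rot: [[0.996, -0.087, -0.007], [-0.087, -0.996, -0.012], [-0.006, 0.013, -1.0]]
wrist_force: [-0.3, -0.1, -0.4]
gripper_width: 1.0
t 2.1 q [ 16.5  13.9  -0.6   0.6 -76.1  68.4] p [ 0.5653 -0.0025  0.2984] F [-0.3 -0.1 -0.4] w 1.0
[[0.996, -0.087, -0.007], [-0.087, -0.996, -0.012], [-0.006, 0.013, -1.0]]
[0.00138684 0.17153464 0.2983683 ] [-0.01830391  0.05945572 -1.73947173]
```

View pics/s1.png

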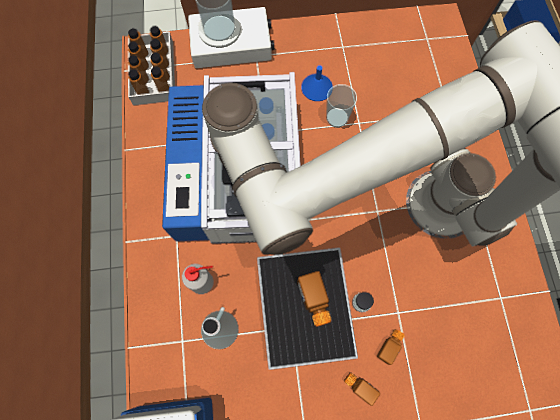

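```bash
python3 -m inch '[{"jaw":0,"x":0,"y":0.06,"z":-0.6,"ax":0.07,"ay":-0.04,"az":0.03},{"jaw":0,"x":0,"y":0,"z":-0.5,"ax":0,"ay":0,"az":0},{"jaw":0,"x":0,"y":0,"z":0,"ax":0,"ay":0,"az":0}]'
python3 -c "
from h import *
s=log(); print(w2c(s['tcp_pos']), (c2w([0,.175,.194])-s['tcp_pos'])/.06)
cv2.imwrite('pics/s2.png',capture('side')[:,:,::-1]);cv2.imwrite('pics/t2.png',capture('top')[:,:,::-1])
crop('pics/s2.png',190,60,170,170,3.4,'pics/s2c.png')
crop('pics/t2.png',220,120,160,130,4.5,'pics/t2c.png')
"
```

```text
time_s: 2.58
tcp_pos: [0.5643, 0.0052, 0.233]
ee_rot: [[0.997, -0.075, 0.004], [-0.075, -0.997, 0.001], [0.004, -0.002, -1.0]]
wrist_force: [0.5, -0.1, -0.1]
gripper_width: 0.998
t 2.58 q [ 17.   15.6  -7.5  -0.  -66.7  68.7] p [0.5643 0.0052 0.233 ] F [ 0.5 -0.1 -0.1] w 0.998
[[0.997, -0.075, 0.004], [-0.075, -0.997, 0.001], [0.004, -0.002, -1.0]]
[-0.00031132  0.1790922   0.23296565] [-4.17257950e-04 -6.83991752e-02 -6.49427558e-01]
```

View pics/s2c.png

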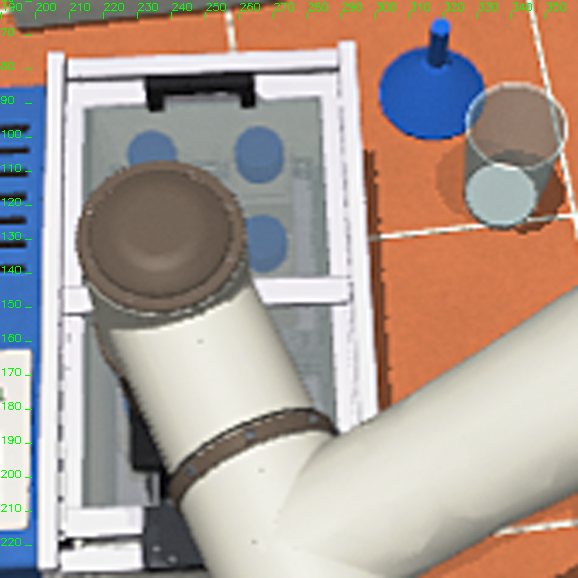

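View pics/t2c.png

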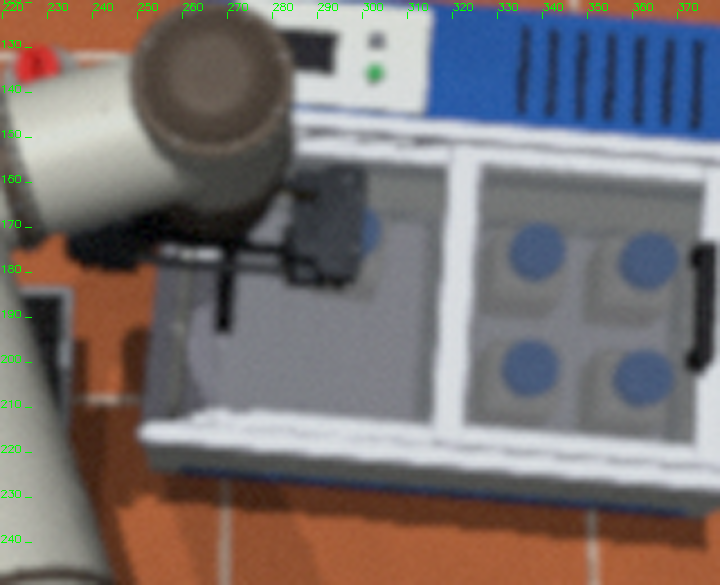

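Top view shows the bar handle (px ~(269,190)) lying between the open fingers. Next: descend and close.

```bash
python3 -m inch '[{"jaw":0,"x":0,"y":-0.06,"z":-0.4,"ax":0,"ay":0.02,"az":-0.04},{"jaw":0,"x":0,"y":0,"z":-0.25,"ax":0,"ay":0,"az":0},{"jaw":0,"x":0,"y":0,"z":0,"ax":0,"ay":0,"az":0}]'
python3 -c "
from h import *
s=log(); print(w2c(s['tcp_pos']), (c2w([0,.175,.194])-s['tcp_pos'])/.06)
"
```

```text
time_s: 3.05
tcp_pos: [0.5691, 0.003, 0.2013]
ee_rot: [[0.997, -0.079, 0.016], [-0.079, -0.997, 0.003], [0.016, -0.005, -1.0]]
wrist_force: [0.4, 0.4, -0.0]
gripper_width: 0.999
t 3.05 q [ 16.7  17.1 -10.2   0.1 -61.8  68.7] p [0.5691 0.003  0.2013] F [ 0.4  0.4 -0. ] w 0.999
[[0.997, -0.079, 0.016], [-0.079, -0.997, 0.003], [0.016, -0.005, -1.0]]
[0.00467207 0.17723531 0.20127649] [-0.08065859 -0.03074958 -0.12127491]
```

```bash
python3 -m inch '[{"jaw":0,"x":-0.08,"y":-0.03,"z":-0.12,"ax":0,"ay":0.09,"az":-0.01},{"jaw":0,"x":0,"y":0,"z":0,"ax":0,"ay":0,"az":0}]'
python3 -m inch '[{"jaw":120,"x":0,"y":0,"z":0,"ax":0,"ay":0,"az":0},{"jaw":200,"x":0,"y":0,"z":0,"ax":0,"ay":0,"az":0},{"jaw":255,"x":0,"y":0,"z":0,"ax":0,"ay":0,"az":0},{"jaw":255,"x":0,"y":0,"z":0,"ax":0,"ay":0,"az":0},{"jaw":255,"x":0,"y":0,"z":0,"ax":0,"ay":0,"az":0}]'
python3 -c "
from h import *
s=log(); print(w2c(s['tcp_pos']), (c2w([0,.175,.194])-s['tcp_pos'])/.06)
"
```

```text
time_s: 3.3
tcp_pos: [0.5649, 0.0013, 0.1955]
ee_rot: [[0.997, -0.081, 0.003], [-0.081, -0.997, 0.004], [0.002, -0.004, -1.0]]
wrist_force: [-0.3, 0.2, 0.2]
gripper_width: 1.004
time_s: 3.92
tcp_pos: [0.5656, 0.0014, 0.1966]
ee_rot: [[0.997, -0.081, 0.005], [-0.081, -0.997, 0.004], [0.005, -0.004, -1.0]]
wrist_force: [-0.2, -1.3, 0.1]
gripper_width: 0.514
t 3.92 q [ 16.5  17.3 -10.5  -0.1 -61.9  69. ] p [0.5656 0.0014 0.1966] F [-0.2 -1.3  0.1] w 0.514
[[0.997, -0.081, 0.005], [-0.081, -0.997, 0.004], [0.005, -0.004, -1.0]]
[0.00137244 0.1753586  0.19661194] [-0.02328678 -0.00408223 -0.04353236]
```

```bash
python3 -m inch '[{"jaw":255,"x":0,"y":0,"z":0,"ax":0,"ay":0,"az":0},{"jaw":255,"x":0,"y":0,"z":0,"ax":0,"ay":0,"az":0},{"jaw":255,"x":0,"y":0,"z":0,"ax":0,"ay":0,"az":0},{"jaw":255,"x":0,"y":0,"z":0,"ax":0,"ay":0,"az":0},{"jaw":255,"x":0,"y":0,"z":0,"ax":0,"ay":0,"az":0}]'
```

```text
time_s: 4.55
tcp_pos: [0.5655, 0.0005, 0.1965]
ee_rot: [[0.997, -0.081, 0.004], [-0.081, -0.997, 0.003], [0.004, -0.003, -1.0]]
wrist_force: [0.0, 0.2, -0.8]
gripper_width: 0.157
```

```bash
python3 -m inch '[{"jaw":255,"x":-0.01,"y":-0.12,"z":0,"ax":0,"ay":0,"az":0},{"jaw":255,"x":-0.02,"y":-0.24,"z":0,"ax":0,"ay":0,"az":0},{"jaw":255,"x":-0.02,"y":-0.24,"z":0,"ax":0,"ay":0,"az":0},{"jaw":255,"x":-0.02,"y":-0.24,"z":0,"ax":0,"ay":0,"az":0},{"jaw":255,"x":-0.02,"y":-0.24,"z":0,"ax":0,"ay":0,"az":0},{"jaw":255,"x":-0.02,"y":-0.24,"z":0,"ax":0,"ay":0,"az":0},{"jaw":255,"x":-0.02,"y":-0.24,"z":0,"ax":0,"ay":0,"az":0},{"jaw":255,"x":-0.02,"y":-0.24,"z":0,"ax":0,"ay":0,"az":0}]'
python3 -c "
from h import *
s=log(); print(w2c(s['tcp_pos']))
"
```

```text
time_s: 5.55
tcp_pos: [0.556, -0.1131, 0.1966]
ee_rot: [[0.997, -0.081, 0.006], [-0.081, -0.997, 0.005], [0.005, -0.006, -1.0]]
wrist_force: [-0.8, 2.4, -0.2]
gripper_width: 0.161
t 5.55 q [  4.7  17.5 -10.1  -0.3 -62.   80.8] p [ 0.556  -0.1131  0.1966] F [-0.8  2.4 -0.2] w 0.161
[[0.997, -0.081, 0.006], [-0.081, -0.997, 0.005], [0.005, -0.006, -1.0]]
[0.0011523  0.06044775 0.19655463]
```

```bash
python3 -m inch '[{"jaw":255,"x":-0.02,"y":-0.2,"z":0,"ax":0,"ay":0,"az":0},{"jaw":255,"x":-0.015,"y":-0.17,"z":0,"ax":0,"ay":0,"az":0},{"jaw":255,"x":-0.01,"y":-0.1,"z":0,"ax":0,"ay":0,"az":0},{"jaw":255,"x":0,"y":0,"z":0,"ax":0,"ay":0,"az":0}]'
python3 -c "
from h import *
s=log(); print(w2c(s['tcp_pos']))
"
```

```text
time_s: 6.05
tcp_pos: [0.5534, -0.144, 0.1966]
ee_rot: [[0.997, -0.082, 0.007], [-0.082, -0.997, 0.006], [0.006, -0.007, -1.0]]
wrist_force: [0.5, 4.3, 1.2]
gripper_width: 0.158
t 6.05 q [  1.4  17.9  -9.5  -0.4 -62.2  84. ] p [ 0.5534 -0.144   0.1966] F [0.5 4.3 1.2] w 0.158
[[0.997, -0.082, 0.007], [-0.082, -0.997, 0.006], [0.006, -0.007, -1.0]]
[0.00109953 0.02946363 0.19655247]
```

Door open (slide ≈0.145). Release and rise.

```bash
python3 -m inch '[{"jaw":0,"x":0,"y":0,"z":0,"ax":0,"ay":0,"az":0},{"jaw":0,"x":0,"y":0,"z":0,"ax":0,"ay":0,"az":0},{"jaw":0,"x":0,"y":0,"z":0,"ax":0,"ay":0,"az":0},{"jaw":0,"x":0,"y":0,"z":0,"ax":0,"ay":0,"az":0},{"jaw":0,"x":0,"y":0,"z":0,"ax":0,"ay":0,"az":0},{"jaw":0,"x":0,"y":0,"z":0.5,"ax":0,"ay":0,"az":0},{"jaw":0,"x":0,"y":0,"z":0.8,"ax":0,"ay":0,"az":0},{"jaw":0,"x":0,"y":0,"z":0.8,"ax":0,"ay":0,"az":0},{"jaw":0,"x":0,"y":0,"z":0.5,"ax":0,"ay":0,"az":0}]'
python3 -c "
from h import *
s=log(); L=pickle.load(open('log.pkl','rb'));print(len(L))
print([ (np.round(a,2).tolist(),np.round(b,4).tolist()) for a,b,c in L])
"
```

```text
time_s: 7.18
tcp_pos: [0.5501, -0.1448, 0.3536]
ee_rot: [[0.997, -0.081, -0.004], [-0.081, -0.997, 0.004], [-0.004, -0.004, -1.0]]
wrist_force: [1.0, -0.1, 0.2]
gripper_width: 0.989
t 7.17 q [  1.4  13.2   6.4  -0.2 -83.4  83.9] p [ 0.5501 -0.1448  0.3536] F [ 1.  -0.1  0.2] w 0.989
[[0.997, -0.081, -0.004], [-0.081, -0.997, 0.004], [-0.004, -0.004, -1.0]]
9
[([82.25, 22.09, 0.39, -0.02, -68.41, -14.82], [0.2396, 0.5767, 0.2216]), ([27.38, 8.86, -6.65, 0.57, -74.91, 58.84], [0.5114, 0.0816, 0.3011]), ([16.48, 13.92, -0.59, 0.57, -76.09, 68.37], [0.5653, -0.0025, 0.2984]), ([16.97, 15.6, -7.46, -0.01, -66.71, 68.73], [0.5643, 0.0052, 0.233]), ([16.66, 17.07, -10.18, 0.1, -61.79, 68.74], [0.5691, 0.003, 0.2013]), ([16.47, 17.3, -10.47, -0.15, -61.9, 68.97], [0.5656, 0.0014, 0.1966]), ([4.69, 17.48, -10.15, -0.32, -62.02, 80.83], [0.556, -0.1131, 0.1966]), ([1.45, 17.89, -9.52, -0.38, -62.19, 84.04], [0.5534, -0.144, 0.1966]), ([1.44, 13.16, 6.36, -0.23, -83.39, 83.94], [0.5501, -0.1448, 0.3536])]
```

```bash
cat > kin.py <<'E'
import numpy as np, pickle
from scipy.spatial.transform import Rotation as Ro
from scipy.optimize import least_squares
def fk(q,g,s4=-1,full=False):
    d1,a2,e,a3,dy,L=g[:6]; q=np.radians(q)
    R=Ro.from_euler('z',q[0]); p=np.array([0,0,d1]); P=[p]
    R=R*Ro.from_euler('y',q[1]); p=p+R.apply([0,0,a2]); P.append(p)
    R=R*Ro.from_euler('y',-q[2]); P.append(p+R.apply([0,0,e])); p=p+R.apply([a3,0,e])
    R=R*Ro.from_euler('x',s4*q[3]); P.append(p); p=p+R.apply([0,dy,0]); P.append(p)
    R=R*Ro.from_euler('y',-q[4]); p=p+R.apply([L,0,0]); 
    R=R*Ro.from_euler('x',-q[5]); P.append(p)
    # tool: z = local x ; at q6: yaw=q1+q6-90
    M=R.as_matrix(); T=np.c_[-M[:,1],-M[:,2],M[:,0]]
    T=M@TOOL
    return (p,T,P) if full else (p,T)
TOOL=np.array([[0,0,1.],[1,0,0],[0,1,0]])
def calib(s4):
    Lg=pickle.load(open('log.pkl','rb'))
    f=lambda g: np.concatenate([fk(q,g,s4)[0]-p for q,p,R in Lg]+[(g-g0)*1e-4])
    g0=np.array([.25,.4,0,.4,-.16,.25])
    r=least_squares(f,g0); return r.x,r.fun[:-6]
if __name__=='__main__':
    Lg=pickle.load(open('log.pkl','rb'))
    for s4 in(1,-1):
        g,res=calib(s4); print(s4,np.round(g,4),'max res mm',abs(res).max()*1e3)
        for q,p,R in Lg: print(np.round((fk(q,g,s4)[1].T@R-np.eye(3))[[2,0,1],[1,2,0]],3),end=' ')
        print()
E
python3 kin.py
```

```text
1 [-0.1983  0.5597  0.0161  0.4178 -0.1599 -0.0413] max res mm 3.7261989203238866
[-0.     0.001 -0.   ] [-0.016 -0.01   0.005] [-0.018 -0.007  0.005] [ 0.  0. -0.] [-0.003 -0.001  0.002] [ 0.004  0.002 -0.002] [ 0.01   0.002 -0.005] [ 0.012  0.001 -0.006] [ 0.008  0.001 -0.001] 
-1 [ 0.1606  0.5649 -0.      0.4218 -0.1598  0.3065] max res mm 1.270750171755708e-05
[ 0.  0. -0.] [ 0. -0.  0.] [ 0.  0. -0.] [ 0. -0. -0.] [ 0. -0.  0.] [0. 0. 0.] [0. 0. 0.] [0. 0. 0.] [ 0.  0. -0.]
```

```bash
cat >> kin.py <<'E'
LO=np.array([-179.83,-69.29,-61.27,-181.25,-171.15,-177.46]);HI=np.array([179.83,118.12,80.66,117.63,-9.14,177.46])
G=np.array([ 0.1606,0.5649,0,0.4218,-0.1598,0.3065])
def ik(p,R,q0=None,n=30,seed=0):
    rng=np.random.default_rng(seed); out=[]
    f=lambda q:(lambda a:np.r_[(a[0]-p)*1000,(Ro.from_matrix(a[1]@R.T).as_rotvec())*300])(fk(q,G))
    seeds=[q0] if q0 is not None else [rng.uniform(LO,HI) for _ in range(n)]
    for s in seeds:
        r=least_squares(f,np.clip(s,LO+.1,HI-.1),bounds=(LO,HI))
        if np.abs(r.fun).max()<.5 and not any(np.abs(r.x-o).max()<1 for o in out): out.append(r.x)
    return out
def Rt_in_b(th,s):
    t=np.radians(th); z=np.array([-np.cos(t),0,-np.sin(t)]); y=np.array([0,s*1.,0]); return np.c_[np.cross(y,z),y,z]
def Rz(a): return Ro.from_euler('z',a,degrees=True).as_matrix()
def upb(psi): # bottle frame upright: x up, z = -psi dir
    z=-np.array([np.cos(np.radians(psi)),np.sin(np.radians(psi)),0]); x=np.array([0,0,1.]); return np.c_[x,np.cross(z,x),z]
E
python3 - <<'E'
from kin import *
Lg=pickle.load(open('log.pkl','rb')); print(np.abs(fk(Lg[-1][0],G)[0]-Lg[-1][1]).max())
th=65; phi=99.7; foot=np.array([.446,.186,.143])
for s in(1,-1):
    Rb=Rz(phi); R=Rb@Rt_in_b(th,s); p=foot+Rb[:,0]*.055+.0187*R[:,2]
    print('pick s',s,p)
    for q in ik(p,R): print('   ',np.round(q,1), [np.round(x,2).tolist() for x in fk(q,G,full=True)[2][2:5]])
    for psi in(90,60,30,0):
        R=upb(psi)@Rt_in_b(th,s); p=np.array([.45,.26,.17])+.0187*R[:,2]
        print(' up',psi)
        for q in ik(p,R): print('     ',np.round(q,1),[np.round(x,2).tolist() for x in fk(q,G,full=True)[2][2:5]])
E
```

```text
3.7999475099415037e-05
pick s 1 [0.43806465 0.23242371 0.12605204]
    [ 56.8  21.9 -26.6  19.1 -61.8 120.8] [[0.12, 0.18, 0.68], [0.27, 0.41, 0.37], [0.42, 0.36, 0.4]]
 up 90
      [   5.7   23.2  -16.7  -73.5  -70.1 -144.2] [[0.22, 0.02, 0.68], [0.54, 0.05, 0.41], [0.45, -0.0, 0.29]]
 up 60
      [   3.5   14.9  -31.5  -95.3  -49.4 -139.3] [[0.14, 0.01, 0.71], [0.44, 0.03, 0.4], [0.32, 0.03, 0.29]]
 up 30
      [   1.9   12.4  -49.6 -139.9  -41.5 -109.5] [[0.12, 0.0, 0.71], [0.32, 0.01, 0.34], [0.22, 0.13, 0.29]]
 up 0
pick s -1 [0.43806465 0.23242371 0.12605204]
    [ 56.8  21.9 -26.6  19.1 -61.8 -59.2] [[0.12, 0.18, 0.68], [0.27, 0.41, 0.37], [0.42, 0.36, 0.4]]
 up 90
      [  5.7  23.2 -16.7 -73.5 -70.1  35.8] [[0.22, 0.02, 0.68], [0.54, 0.05, 0.41], [0.45, -0.0, 0.29]]
 up 60
      [  3.5  14.9 -31.5 -95.3 -49.4  40.7] [[0.14, 0.01, 0.71], [0.44, 0.03, 0.4], [0.32, 0.03, 0.29]]
 up 30
      [   1.9   12.4  -49.6 -139.9  -41.5   70.5] [[0.12, 0.0, 0.71], [0.32, 0.01, 0.34], [0.22, 0.13, 0.29]]
 up 0
```

```bash
sed -i 's/^TOOL=.*/TOOL=np.array([[0,0,1.],[-1,0,0],[0,-1,0]])/' kin.py
cat >> kin.py <<'E'
def path(p0,R0,p1,R1,n,q0):
    rv=Ro.from_matrix(R1@R0.T).as_rotvec(); qs=[]; q=q0
    for i in range(1,n+1):
        a=i/n; s=ik(p0+(p1-p0)*a,Ro.from_rotvec(rv*a).as_matrix()@R0,q)
        if not s: print('fail at',i,n); break
        qs.append(s[0]); q=s[0]
    qs=np.array(qs); print('range min',np.round(qs.min(0)),'max',np.round(qs.max(0)),'maxstep',np.round(np.abs(np.diff(np.vstack([q0,qs]),axis=0)).max(0),1))
    print('shift units total',np.round((p1-p0)/.06,2),'rot units total',np.round(np.degrees(rv)/10,2)); return qs[-1]
def PICK(phi=99.7,s=1,th=65,foot=(.446,.186,.143),d=.055):
    Rb=Rz(phi); R=Rb@Rt_in_b(th,s); return np.array(foot)+Rb[:,0]*d+.0187*R[:,2],R
def UP(psi=60,s=1,th=65,xy=(.45,.26),z=.17):
    R=upb(psi)@Rt_in_b(th,s); return np.array([*xy,z])+.0187*R[:,2],R
E
python3 - <<'E'
from kin import *
from station import sense
s=sense(); q=s['joints']; print(np.abs(fk(q,G)[1]-s['ee_rot']).max())
pp,Rp=PICK(); pre=pp+[0,0,.12]; print(pp,np.round(Rp,3).tolist())
q=path(s['tcp_pos'],s['ee_rot'],pre,Rp,12,q); print(np.round(q))
q=path(pre,Rp,pp,Rp,4,q); print(np.round(q))
pu,Ru=UP(); q=path(pre,Rp,pu+[0,0,.1],Ru,14,ik(pre,Rp,q)[0]); print(pu,np.round(q))
q=path(pu+[0,0,.1],Ru,pu,Ru,4,q); print(np.round(q))
E
```

```text
2.3375398838787476e-16
[0.43806465 0.23242371 0.12605204] [[0.153, -0.986, 0.071], [-0.893, -0.168, -0.417], [0.423, 0.0, -0.906]]
range min [  6.   4. -21.   2. -79. -54.] max [ 57.  15.   1.  18. -69.  73.] maxstep [ 5.4  2.8  5.3  2.7  4.1 12.9]
shift units total [-1.87  6.29 -1.79] rot units total [-1.85 -1.99 -7.44]
[ 57.  15. -17.  17. -78. -54.]
range min [ 57.  16. -27.  17. -74. -59.] max [ 57.  22. -20.  19. -62. -55.] maxstep [0.1 2.  2.7 0.7 4.  1.5]
shift units total [ 0.  0. -2.] rot units total [0. 0. 0.]
[ 57.  22. -27.  19. -62. -59.]
range min [ 10.  -2. -25. -81. -74. -54.] max [ 55.  13. -17.  15. -35.  14.] maxstep [ 6.9  2.3  1.9 13.2  4.9 12.4]
shift units total [0.34 0.7  0.27] rot units total [ 9.01 -1.61 -3.11]
[0.45847398 0.27467736 0.16209704] [ 10.   2. -25. -81. -44.  14.]
range min [  3.   5. -31. -95. -49.  21.] max [  9.  15. -27. -85. -45.  41.] maxstep [1.8 3.7 1.6 3.7 1.5 6.7]
shift units total [ 0.    0.   -1.67] rot units total [0. 0. 0.]
[  3.  15. -31. -95. -49.  41.]
```

```bash
python3 -m inch '[{"jaw":0,"x":-0.15,"y":0.53,"z":0,"ax":-0.15,"ay":-0.17,"az":-0.62},{"jaw":0,"x":-0.15,"y":0.53,"z":0,"ax":-0.15,"ay":-0.17,"az":-0.62},{"jaw":0,"x":-0.15,"y":0.53,"z":0,"ax":-0.15,"ay":-0.17,"az":-0.62},{"jaw":0,"x":-0.15,"y":0.53,"z":0,"ax":-0.15,"ay":-0.17,"az":-0.62},{"jaw":0,"x":-0.15,"y":0.53,"z":0,"ax":-0.15,"ay":-0.17,"az":-0.62},{"jaw":0,"x":-0.15,"y":0.53,"z":0,"ax":-0.15,"ay":-0.17,"az":-0.62},{"jaw":0,"x":-0.15,"y":0.53,"z":0,"ax":-0.15,"ay":-0.17,"az":-0.62},{"jaw":0,"x":-0.15,"y":0.53,"z":0,"ax":-0.15,"ay":-0.17,"az":-0.62},{"jaw":0,"x":-0.15,"y":0.53,"z":0,"ax":-0.15,"ay":-0.17,"az":-0.62},{"jaw":0,"x":-0.15,"y":0.53,"z":0,"ax":-0.15,"ay":-0.17,"az":-0.62},{"jaw":0,"x":-0.15,"y":0.53,"z":0,"ax":-0.15,"ay":-0.17,"az":-0.62},{"jaw":0,"x":0,"y":0,"z":0,"ax":0,"ay":0,"az":0}]'
cat >> kin.py <<'E'
def delta(p1,R1):
    from station import sense
    s=sense(); print('t',round(s['time_s'],2),'q',np.round(s['joints'],1),'p',np.round(s['tcp_pos'],4),'F',np.round(s['wrist_force'],1),'w',round(s['gripper_width'],3))
    print('shift units',np.round((p1-s['tcp_pos'])/.06,2),'rot units',np.round(Ro.from_matrix(R1@s['ee_rot'].T).as_rotvec(degrees=True)/10,2))
E
python3 - <<'E'
from kin import *
pp,Rp=PICK(); delta(pp+[0,0,.12],Rp)
from h import *
cv2.imwrite('pics/s3.png',capture('side')[:,:,::-1]);cv2.imwrite('pics/t3.png',capture('top')[:,:,::-1])
E
```

```text
time_s: 8.68
tcp_pos: [0.4477, 0.2144, 0.3584]
ee_rot: [[0.215, -0.971, 0.105], [-0.884, -0.239, -0.401], [0.415, -0.007, -0.91]]
wrist_force: [0.4, -0.6, -0.4]
gripper_width: 1.0
t 8.68 q [ 55.5   9.8  -7.8  18.3 -89.  -44.8] p [0.4477 0.2144 0.3584] F [ 0.4 -0.6 -0.4] w 1.0
shift units [-0.16  0.3  -1.87] rot units [-0.06  0.03 -0.41]
```

View pics/s3.png

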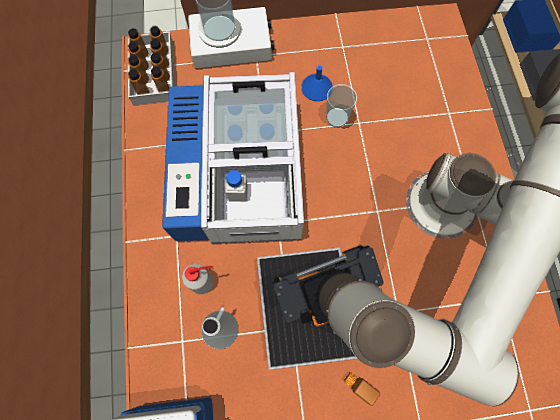

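View pics/t3.png

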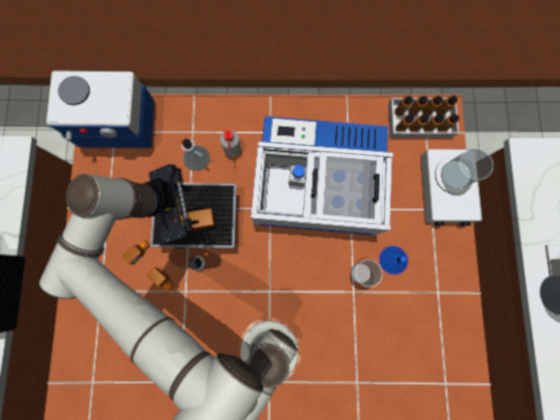

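The door is open, and the neighbour is clearly visible at side px (235,180). Now align and descend onto the bottle.

```bash
python3 -m inch '[{"jaw":0,"x":-0.16,"y":0.3,"z":-0.5,"ax":-0.06,"ay":0.03,"az":-0.41},{"jaw":0,"x":0,"y":0,"z":-0.7,"ax":0,"ay":0,"az":0},{"jaw":0,"x":0,"y":0,"z":-0.5,"ax":0,"ay":0,"az":0},{"jaw":0,"x":0,"y":0,"z":0,"ax":0,"ay":0,"az":0}]'
python3 - <<'E'
from kin import *
pp,Rp=PICK(); delta(pp,Rp)
E
```

```text
time_s: 9.28
tcp_pos: [0.4388, 0.2268, 0.2572]
ee_rot: [[0.146, -0.987, 0.071], [-0.897, -0.162, -0.412], [0.418, -0.004, -0.908]]
wrist_force: [-0.2, 0.6, 0.5]
gripper_width: 1.004
t 9.28 q [ 56.5  14.1 -16.3  17.  -78.7 -53.4] p [0.4388 0.2268 0.2572] F [-0.2  0.6  0.5] w 1.004
shift units [-0.01  0.09 -2.19] rot units [-0.03  0.02  0.04]
```

```bash
python3 -m inch '[{"jaw":0,"x":-0.01,"y":0.1,"z":-0.6,"ax":-0.03,"ay":0.02,"az":0.03},{"jaw":0,"x":0,"y":0,"z":-0.6,"ax":0,"ay":0,"az":0},{"jaw":0,"x":0,"y":0,"z":-0.4,"ax":0,"ay":0,"az":0},{"jaw":0,"x":0,"y":0,"z":0,"ax":0,"ay":0,"az":0}]'
python3 - <<'E'
from kin import *
pp,Rp=PICK(); delta(pp,Rp)
from h import *
cv2.imwrite('pics/s4.png',capture('side')[:,:,::-1]);crop('pics/s4.png',240,230,170,150,4,'pics/s4c.png')
cv2.imwrite('pics/t4.png',capture('top')[:,:,::-1]);crop('pics/t4.png',140,160,110,95,6,'pics/t4c.png')
E
```

```text
time_s: 9.78
tcp_pos: [0.4423, 0.2334, 0.1668]
ee_rot: [[0.147, -0.986, 0.079], [-0.898, -0.167, -0.407], [0.415, -0.011, -0.91]]
wrist_force: [-0.3, 0.1, -0.2]
gripper_width: 1.001
t 9.78 q [ 56.6  19.1 -23.6  18.5 -66.5 -57.4] p [0.4423 0.2334 0.1668] F [-0.3  0.1 -0.2] w 1.001
shift units [-0.07 -0.02 -0.68] rot units [-0.06  0.05  0.01]
```

View pics/t4c.png

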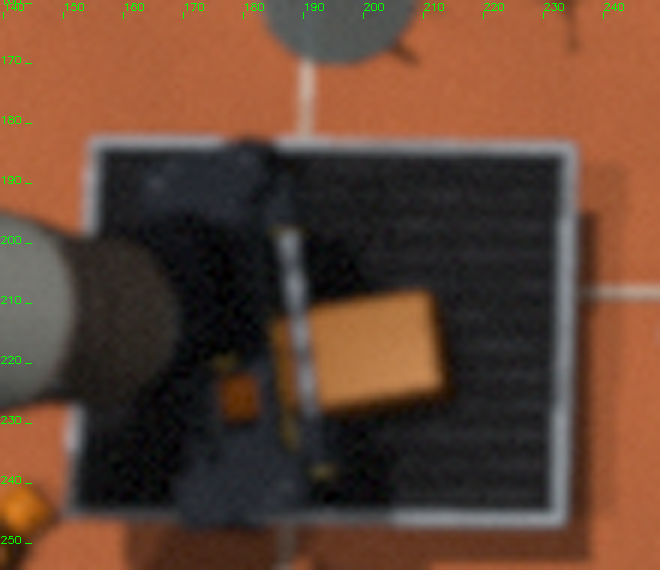

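View pics/s4c.png

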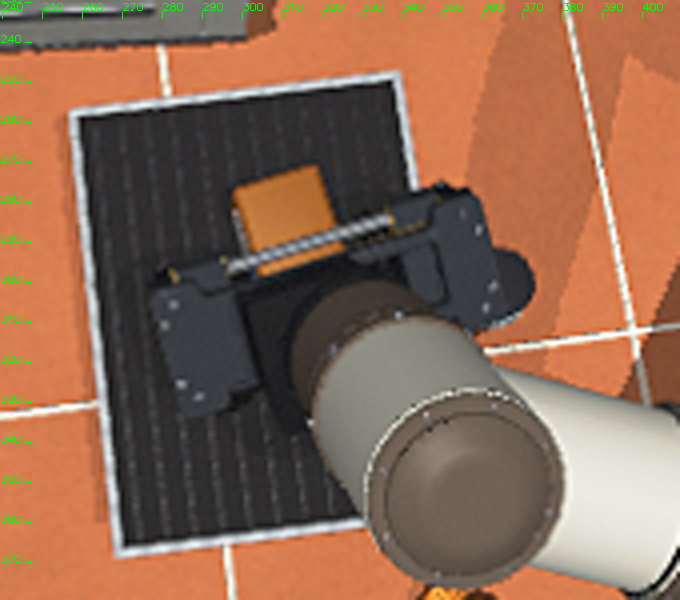

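Top crop shows the fingers straddling the bottle evenly (tips at rows ~199 and 238, bottle at 209–228). Next: final descent and grip.

```bash
python3 -m inch '[{"jaw":0,"x":-0.07,"y":-0.02,"z":-0.4,"ax":-0.06,"ay":0.05,"az":0.01},{"jaw":0,"x":0,"y":0,"z":-0.2,"ax":0,"ay":0,"az":0},{"jaw":0,"x":0,"y":0,"z":0,"ax":0,"ay":0,"az":0}]'
python3 - <<'E'
from kin import *
pp,Rp=PICK(); delta(pp,Rp)
E
```

```text
time_s: 10.25
tcp_pos: [0.4416, 0.2358, 0.1366]
ee_rot: [[0.149, -0.985, 0.081], [-0.898, -0.17, -0.406], [0.414, -0.012, -0.91]]
wrist_force: [1.0, -0.1, -0.0]
gripper_width: 0.998
t 10.25 q [ 56.8  21.1 -25.8  19.1 -62.4 -59. ] p [0.4416 0.2358 0.1366] F [ 1.  -0.1 -0. ] w 0.998
shift units [-0.06 -0.06 -0.18] rot units [-0.07  0.06 -0.01]
```

```bash
python3 -m inch '[{"jaw":0,"x":-0.05,"y":-0.06,"z":-0.14,"ax":-0.07,"ay":0.06,"az":-0.01},{"jaw":0,"x":0,"y":0,"z":0,"ax":0,"ay":0,"az":0},{"jaw":200,"x":0,"y":0,"z":0,"ax":0,"ay":0,"az":0},{"jaw":255,"x":0,"y":0,"z":0,"ax":0,"ay":0,"az":0},{"jaw":255,"x":0,"y":0,"z":0,"ax":0,"ay":0,"az":0},{"jaw":255,"x":0,"y":0,"z":0,"ax":0,"ay":0,"az":0},{"jaw":255,"x":0,"y":0,"z":0,"ax":0,"ay":0,"az":0},{"jaw":255,"x":0,"y":0,"z":0,"ax":0,"ay":0,"az":0}]'
python3 - <<'E'
from kin import *
pp,Rp=PICK(); delta(pp,Rp)
E
```

```text
time_s: 11.25
tcp_pos: [0.4394, 0.2331, 0.1299]
ee_rot: [[0.152, -0.986, 0.073], [-0.894, -0.168, -0.415], [0.422, -0.002, -0.907]]
wrist_force: [0.2, 0.8, -1.0]
gripper_width: 0.641
t 11.25 q [ 56.7  21.6 -26.2  19.1 -62.2 -59. ] p [0.4394 0.2331 0.1299] F [ 0.2  0.8 -1. ] w 0.641
shift units [-0.02 -0.01 -0.06] rot units [-0.01  0.01  0.  ]
```

```bash
python3 -m inch '[{"jaw":255,"x":0,"y":0,"z":0.3,"ax":0,"ay":0,"az":0},{"jaw":255,"x":0,"y":0,"z":0.6,"ax":0,"ay":0,"az":0},{"jaw":255,"x":0,"y":0,"z":0.7,"ax":0,"ay":0,"az":0},{"jaw":255,"x":0,"y":0,"z":0.5,"ax":0,"ay":0,"az":0},{"jaw":255,"x":0,"y":0,"z":0,"ax":0,"ay":0,"az":0}]'
python3 - <<'E'
from kin import *
pu,Ru=UP(); delta(pu+[0,0,.1],Ru)
E
```

```text
time_s: 11.88
tcp_pos: [0.4374, 0.2319, 0.2559]
ee_rot: [[0.153, -0.986, 0.068], [-0.894, -0.167, -0.416], [0.422, 0.003, -0.907]]
wrist_force: [-0.9, 0.5, -2.4]
gripper_width: 0.638
t 11.88 q [ 56.9  14.5 -15.9  16.8 -79.  -53.3] p [0.4374 0.2319 0.2559] F [-0.9  0.5 -2.4] w 0.638
shift units [0.35 0.71 0.1 ] rot units [ 9.   -1.63 -3.11]
```

```bash
python3 -m inch '[{"jaw":255,"x":0.03,"y":0.06,"z":0.02,"ax":0.5,"ay":-0.09,"az":-0.17},{"jaw":255,"x":0.03,"y":0.06,"z":0.02,"ax":0.8,"ay":-0.14,"az":-0.27},{"jaw":255,"x":0.03,"y":0.06,"z":0.02,"ax":0.8,"ay":-0.14,"az":-0.27},{"jaw":255,"x":0.03,"y":0.06,"z":0.02,"ax":0.8,"ay":-0.14,"az":-0.27},{"jaw":255,"x":0.03,"y":0.06,"z":0.02,"ax":0.8,"ay":-0.14,"az":-0.27},{"jaw":255,"x":0.03,"y":0.06,"z":0.02,"ax":0.8,"ay":-0.14,"az":-0.27},{"jaw":255,"x":0.03,"y":0.06,"z":0.02,"ax":0.8,"ay":-0.14,"az":-0.27},{"jaw":255,"x":0.03,"y":0.06,"z":0.02,"ax":0.8,"ay":-0.14,"az":-0.27},{"jaw":255,"x":0.03,"y":0.06,"z":0.02,"ax":0.8,"ay":-0.14,"az":-0.27},{"jaw":255,"x":0.03,"y":0.06,"z":0.02,"ax":0.8,"ay":-0.14,"az":-0.27},{"jaw":255,"x":0.0,"y":0.0,"z":0,"ax":0,"ay":0,"az":0}]'
python3 - <<'E'
from kin import *
pu,Ru=UP(); delta(pu+[0,0,.1],Ru)
from h import *
cv2.imwrite('pics/s5.png',capture('side')[:,:,::-1])
E
```

```text
time_s: 13.25
tcp_pos: [0.4427, 0.2607, 0.2414]
ee_rot: [[-0.229, -0.91, 0.346], [-0.565, 0.414, 0.714], [-0.792, -0.032, -0.609]]
wrist_force: [0.5, -0.9, -1.9]
gripper_width: 0.642
t 13.25 q [ 21.    0.  -24.  -59.4 -39.1  -5.2] p [0.4427 0.2607 0.2414] F [ 0.5 -0.9 -1.9] w 0.642
shift units [0.26 0.23 0.34] rot units [ 1.2  -0.41 -0.53]
```

View pics/s5.png

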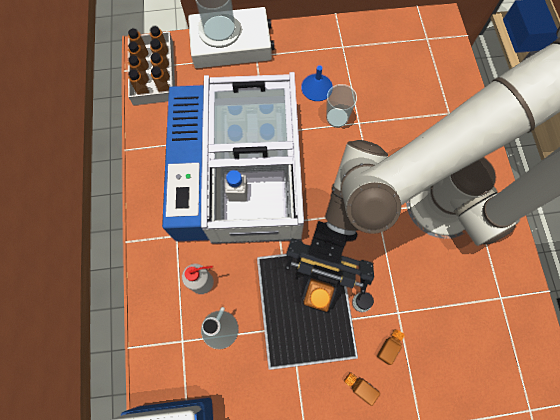

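Bottle is nearly upright, with the cap facing the camera at side px (320,298). Finish the rotation.

```bash
python3 -m inch '[{"jaw":255,"x":0.13,"y":0.12,"z":0.17,"ax":0.6,"ay":-0.2,"az":-0.26},{"jaw":255,"x":0.13,"y":0.12,"z":0.17,"ax":0.5,"ay":-0.15,"az":-0.22},{"jaw":255,"x":0,"y":0,"z":0,"ax":0,"ay":0,"az":0}]'
python3 - <<'E'
from kin import *
pu,Ru=UP(); delta(pu+[0,0,.1],Ru)
E
```

```text
time_s: 13.68
tcp_pos: [0.4556, 0.2761, 0.259]
ee_rot: [[-0.214, -0.877, 0.431], [-0.397, 0.481, 0.781], [-0.893, -0.004, -0.451]]
wrist_force: [-0.1, -0.8, -2.3]
gripper_width: 0.641
t 13.68 q [ 12.3   1.6 -24.9 -78.1 -43.4  11.4] p [0.4556 0.2761 0.259 ] F [-0.1 -0.8 -2.3] w 0.641
shift units [ 0.05 -0.02  0.05] rot units [ 0.17 -0.07 -0.12]
```

```bash
python3 -m inch '[{"jaw":255,"x":0,"y":0,"z":-0.3,"ax":0.17,"ay":-0.07,"az":-0.12},{"jaw":255,"x":0,"y":0,"z":-0.5,"ax":0,"ay":0,"az":0},{"jaw":255,"x":0,"y":0,"z":-0.5,"ax":0,"ay":0,"az":0},{"jaw":255,"x":0,"y":0,"z":-0.25,"ax":0,"ay":0,"az":0},{"jaw":255,"x":0,"y":0,"z":0,"ax":0,"ay":0,"az":0}]'
python3 - <<'E'
from kin import *
pu,Ru=UP(); delta(pu,Ru)
E
```

```text
time_s: 14.3
tcp_pos: [0.4513, 0.2784, 0.1615]
ee_rot: [[-0.201, -0.879, 0.432], [-0.391, 0.477, 0.788], [-0.898, -0.011, -0.439]]
wrist_force: [2.7, -2.6, 3.6]
gripper_width: 0.639
t 14.3 q [  4.9  14.1 -31.2 -93.5 -48.5  39.4] p [0.4513 0.2784 0.1615] F [ 2.7 -2.6  3.6] w 0.639
shift units [ 0.12 -0.06  0.01] rot units [ 0.12  0.   -0.15]
```

```bash
python3 -m inch '[{"jaw":255,"x":0,"y":0,"z":0.02,"ax":0.1,"ay":0,"az":0},{"jaw":255,"x":0,"y":0,"z":0,"ax":0,"ay":0,"az":0}]'
python3 - <<'E'
from kin import *
pu,Ru=UP(); delta(pu,Ru)
from h import *
cv2.imwrite('pics/s6.png',capture('side')[:,:,::-1]);crop('pics/s6.png',240,200,170,150,4,'pics/s6c.png')
E
```

```text
time_s: 14.55
tcp_pos: [0.4495, 0.279, 0.1618]
ee_rot: [[-0.199, -0.882, 0.426], [-0.38, 0.471, 0.796], [-0.903, -0.003, -0.429]]
wrist_force: [-0.3, -0.1, -1.6]
gripper_width: 0.644
t 14.55 q [  4.4  14.5 -31.4 -93.8 -49.7  40. ] p [0.4495 0.279  0.1618] F [-0.3 -0.1 -1.6] w 0.644
shift units [ 0.15 -0.07  0.  ] rot units [ 0.05 -0.   -0.19]
```

View pics/s6c.png

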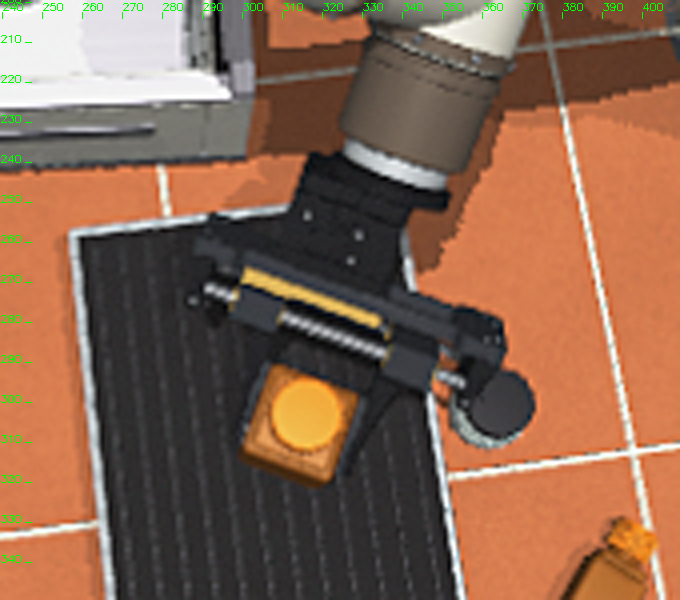

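```bash
python3 -m inch '[{"jaw":255,"x":0,"y":0,"z":-0.02,"ax":0.05,"ay":0,"az":0},{"jaw":255,"x":0,"y":0,"z":0,"ax":0,"ay":0,"az":0}]'
python3 -m inch '[{"jaw":80,"x":0,"y":0,"z":0,"ax":0,"ay":0,"az":0},{"jaw":70,"x":0,"y":0,"z":0,"ax":0,"ay":0,"az":0},{"jaw":60,"x":0,"y":0,"z":0,"ax":0,"ay":0,"az":0},{"jaw":20,"x":0,"y":0,"z":0,"ax":0,"ay":0,"az":0},{"jaw":0,"x":0,"y":0,"z":0,"ax":0,"ay":0,"az":0}]'
python3 - <<'E'
from kin import *
pu,Ru=UP(); delta(pu,Ru)
from h import *
cv2.imwrite('pics/s7.png',capture('side')[:,:,::-1]);crop('pics/s7.png',240,200,170,150,4,'pics/s7c.png')
E
```

```text
time_s: 14.85
tcp_pos: [0.4492, 0.2793, 0.1614]
ee_rot: [[-0.197, -0.883, 0.426], [-0.372, 0.47, 0.801], [-0.907, -0.001, -0.421]]
wrist_force: [0.6, 0.1, -2.6]
gripper_width: 0.639
time_s: 15.48
tcp_pos: [0.4497, 0.2796, 0.1625]
ee_rot: [[-0.196, -0.883, 0.427], [-0.371, 0.47, 0.801], [-0.908, -0.001, -0.419]]
wrist_force: [0.1, -0.3, -0.7]
gripper_width: 0.909
t 15.47 q [  3.9  14.9 -31.5 -94.4 -50.6  40.9] p [0.4497 0.2796 0.1625] F [ 0.1 -0.3 -0.7] w 0.909
shift units [ 0.15 -0.08 -0.01] rot units [-0.02  0.02 -0.2 ]
```

View pics/s7c.png

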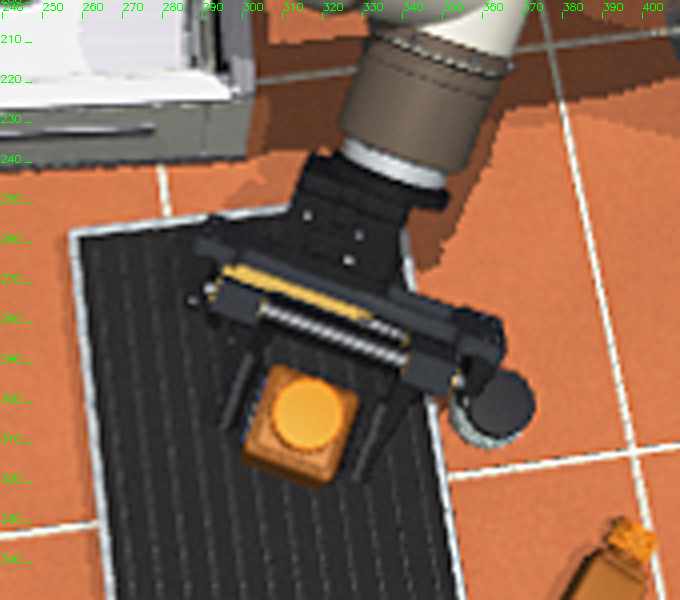

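```bash
python3 -m inch '[{"jaw":0,"x":-0.14,"y":-0.27,"z":0.14,"ax":0,"ay":0,"az":0},{"jaw":0,"x":-0.14,"y":-0.27,"z":0.14,"ax":0,"ay":0,"az":0},{"jaw":0,"x":-0.14,"y":-0.27,"z":0.14,"ax":0,"ay":0,"az":0},{"jaw":0,"x":-0.14,"y":-0.27,"z":0.14,"ax":0,"ay":0,"az":0},{"jaw":0,"x":-0.14,"y":-0.27,"z":0.14,"ax":0,"ay":0,"az":0},{"jaw":0,"x":0,"y":0,"z":0.2,"ax":0,"ay":0,"az":0}]'
cat >> kin.py <<'E'
def DOWN(yaw): 
    R=Rz(yaw); return np.c_[R[:,0],-R[:,1],-R[:,2]]
E
python3 - <<'E'
from kin import *
from h import *
s=log()
print(bp('side',(316.5,302.8),.24))
cv2.imwrite('pics/s8.png',capture('side')[:,:,::-1]);crop('pics/s8.png',270,250,100,100,6,'pics/s8c.png')
cv2.imwrite('pics/t8.png',capture('top')[:,:,::-1]);crop('pics/t8.png',150,170,100,80,7,'pics/t8c.png')
cap=np.array([.4417,.2646,.209])
p1=cap+[0,0,.14];R1=DOWN(-28.3)
q=path(s['tcp_pos'],s['ee_rot'],s['tcp_pos']+[0,0,.12],s['ee_rot'],4,s['joints']); 
q=path(s['tcp_pos']+[0,0,.12],s['ee_rot'],p1,R1,12,q); print(np.round(q))
q=path(p1,R1,cap,R1,4,q);print(np.round(q))
pl=c2w([-.045,.14,.128]); q=path(p1,R1,pl+[0,0,.2],DOWN(-4.7),8,q); print(np.round(q))
q=path(pl+[0,0,.2],DOWN(-4.7),pl,DOWN(-4.7),8,q); print(np.round(q))
E
```

```text
time_s: 16.27
tcp_pos: [0.4057, 0.1963, 0.2167]
ee_rot: [[-0.199, -0.883, 0.425], [-0.371, 0.469, 0.802], [-0.907, 0.002, -0.421]]
wrist_force: [1.2, -0.1, 0.6]
gripper_width: 0.999
t 16.27 q [ -5.2   3.6 -33.1 -81.3 -57.8  29. ] p [0.4057 0.1963 0.2167] F [ 1.2 -0.1  0.6] w 0.999
[[-0.199, -0.883, 0.425], [-0.371, 0.469, 0.802], [-0.907, 0.002, -0.421]]
[0.44271047 0.26770665 0.24      ]
range min [ -4. -10. -31. -78. -58.   2.] max [  1.  -0. -24. -70. -57.  22.] maxstep [1.7 4.1 2.4 3.  0.3 7.3]
shift units total [0. 0. 2.] rot units total [0. 0. 0.]
range min [  5.  -8. -21. -63. -81.   2.] max [ 49.   7.  -2.  -0. -59.  13.] maxstep [4.2 1.5 3.3 6.3 2.4 2.4]
shift units total [0.6  1.14 0.21] rot units total [-6.85 -2.09  7.91]
[ 49.   7.  -2.  -0. -81.  13.]
range min [ 49.   8. -16.  -0. -76.  13.] max [ 49.  12.  -6.   0. -62.  13.] maxstep [0.  1.6 4.  0.  4.8 0. ]
shift units total [ 0.    0.   -2.33] rot units total [0. 0. 0.]
[ 49.  12. -16.  -0. -62.  13.]
range min [ 15.   5.  -5.  -0. -81.  19.] max [ 45.   8.  -3.   0. -78.  71.] maxstep [ 4.5  5.5 13.   0.  18.5  7.5]
shift units total [ 1.25 -4.91 -0.35] rot units total [0.   0.   2.36]
[ 15.   8.  -4.   0. -78.  71.]
range min [ 15.   9. -22.  -0. -75.  71.] max [ 15.  17.  -6.   0. -51.  71.] maxstep [0.  1.7 2.8 0.  3.5 0. ]
shift units total [ 0.    0.   -3.33] rot units total [0. 0. 0.]
[ 15.  17. -22.  -0. -51.  71.]
```

View pics/s8c.png

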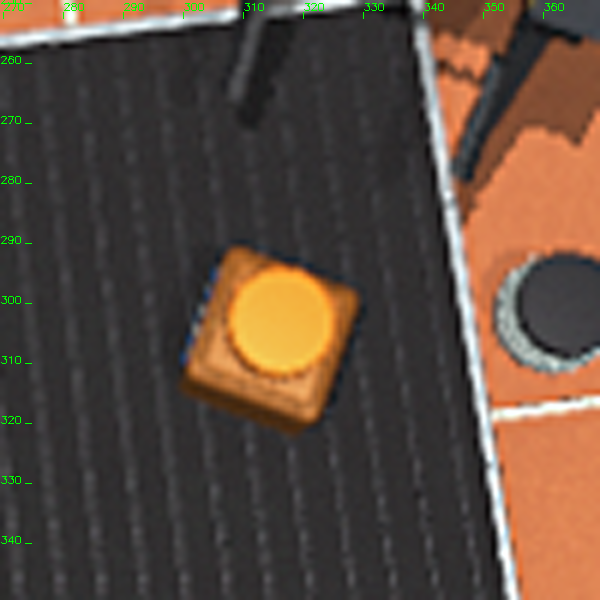

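View pics/t8c.png

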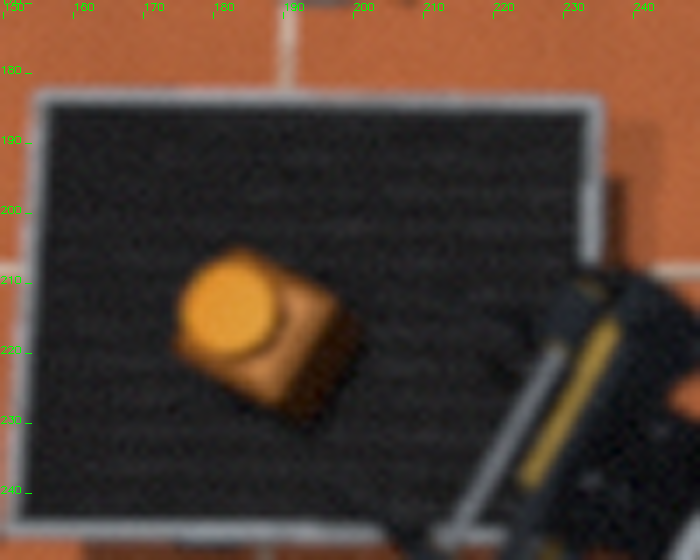

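Bottle stands upright on the mat, cap at side (316.3,302.8) and top (182.2,213.5). Triangulate it, then raise and swing to vertical above it.

```bash
python3 - <<'E'
from h import *
print(tri((316.3,302.8),(182.2,213.5)), bp('side',(316.3,302.8),.24),bp('top',(182.2,213.5),.24))
E
python3 -m inch '[{"jaw":0,"x":0,"y":0,"z":0.7,"ax":0,"ay":0,"az":0},{"jaw":0,"x":0,"y":0,"z":0.9,"ax":0,"ay":0,"az":0},{"jaw":0,"x":0,"y":0,"z":0.6,"ax":0,"ay":0,"az":0},{"jaw":0,"x":0.06,"y":0.1,"z":0.05,"ax":-0.6,"ay":-0.18,"az":0.7},{"jaw":0,"x":0.06,"y":0.1,"z":0.05,"ax":-0.6,"ay":-0.18,"az":0.7},{"jaw":0,"x":0.06,"y":0.1,"z":0.05,"ax":-0.6,"ay":-0.18,"az":0.7},{"jaw":0,"x":0.06,"y":0.1,"z":0.05,"ax":-0.6,"ay":-0.18,"az":0.7},{"jaw":0,"x":0.06,"y":0.1,"z":0.05,"ax":-0.6,"ay":-0.18,"az":0.7},{"jaw":0,"x":0.06,"y":0.1,"z":0.05,"ax":-0.6,"ay":-0.18,"az":0.7},{"jaw":0,"x":0.06,"y":0.1,"z":0.05,"ax":-0.6,"ay":-0.18,"az":0.7},{"jaw":0,"x":0.06,"y":0.1,"z":0.05,"ax":-0.6,"ay":-0.18,"az":0.7},{"jaw":0,"x":0.06,"y":0.1,"z":0.05,"ax":-0.6,"ay":-0.18,"az":0.7}]'
python3 - <<'E'
from kin import *
delta(np.array([.442,.2665,.349]),DOWN(-28.3))
E
```

```text
[0.44315872 0.2676258  0.23986883] [0.44315623 0.26764872 0.24      ] [0.44315306 0.26758434 0.24      ]
time_s: 17.88
tcp_pos: [0.4363, 0.2541, 0.373]
ee_rot: [[0.729, -0.682, -0.057], [-0.658, -0.722, 0.215], [-0.188, -0.119, -0.975]]
wrist_force: [0.1, -0.5, -0.1]
gripper_width: 0.999
t 17.88 q [ 41.1   4.7   2.  -11.6 -81.8   7.3] p [0.4363 0.2541 0.373 ] F [ 0.1 -0.5 -0.1] w 0.999
shift units [ 0.1   0.21 -0.4 ] rot units [-1.19 -0.49  1.43]
```

```bash
python3 -m inch '[{"jaw":0,"x":0.06,"y":0.11,"z":-0.2,"ax":-0.6,"ay":-0.25,"az":0.72},{"jaw":0,"x":0.06,"y":0.11,"z":-0.2,"ax":-0.6,"ay":-0.25,"az":0.72},{"jaw":0,"x":0,"y":0,"z":0,"ax":0,"ay":0,"az":0},{"jaw":0,"x":0,"y":0,"z":0,"ax":0,"ay":0,"az":0}]'
python3 - <<'E'
from kin import *
delta(np.array([.443,.267,.25]),DOWN(-28.3))
E
```

```text
time_s: 18.38
tcp_pos: [0.4425, 0.2708, 0.3442]
ee_rot: [[0.888, -0.46, -0.003], [-0.46, -0.888, -0.011], [0.002, 0.011, -1.0]]
wrist_force: [-0.2, -0.1, 0.5]
gripper_width: 1.004
t 18.38 q [ 49.6   8.2  -1.4   0.3 -81.1  13. ] p [0.4425 0.2708 0.3442] F [-0.2 -0.1  0.5] w 1.004
shift units [ 0.01 -0.06 -1.57] rot units [ 0.06 -0.02 -0.09]
```

```bash
python3 -m inch '[{"jaw":0,"x":0.01,"y":-0.06,"z":-0.5,"ax":0.06,"ay":-0.02,"az":-0.09},{"jaw":0,"x":0,"y":0,"z":-0.5,"ax":0,"ay":0,"az":0},{"jaw":0,"x":0,"y":0,"z":0,"ax":0,"ay":0,"az":0}]'
python3 - <<'E'
from kin import *
delta(np.array([.443,.267,.209]),DOWN(-28.3))
E
```

```text
time_s: 18.75
tcp_pos: [0.4439, 0.2657, 0.2849]
ee_rot: [[0.877, -0.48, 0.001], [-0.48, -0.877, 0.006], [-0.002, -0.006, -1.0]]
wrist_force: [0.4, 0.1, 0.2]
gripper_width: 1.002
t 18.75 q [ 48.8   9.   -8.5  -0.2 -72.2  12.6] p [0.4439 0.2657 0.2849] F [0.4 0.1 0.2] w 1.002
shift units [-0.02  0.02 -1.26] rot units [-0.03  0.01  0.04]
```

```bash
python3 -m inch '[{"jaw":0,"x":-0.02,"y":0.02,"z":-0.4,"ax":-0.03,"ay":0.01,"az":0.04},{"jaw":0,"x":0,"y":0,"z":-0.4,"ax":0,"ay":0,"az":0},{"jaw":0,"x":0,"y":0,"z":-0.3,"ax":0,"ay":0,"az":0},{"jaw":0,"x":0,"y":0,"z":0,"ax":0,"ay":0,"az":0}]'
python3 - <<'E'
from kin import *
delta(np.array([.443,.267,.209]),DOWN(-28.3))
E
```

```text
time_s: 19.25
tcp_pos: [0.4469, 0.2673, 0.2256]
ee_rot: [[0.878, -0.479, 0.01], [-0.479, -0.878, 0.011], [0.003, -0.014, -1.0]]
wrist_force: [0.3, 0.3, 0.5]
gripper_width: 0.999
t 19.25 q [ 48.8  11.3 -14.3  -0.  -63.5  12.7] p [0.4469 0.2673 0.2256] F [0.3 0.3 0.5] w 0.999
shift units [-0.06 -0.01 -0.28] rot units [-0.06  0.05  0.03]
```

```bash
python3 -m inch '[{"jaw":0,"x":-0.06,"y":0,"z":-0.27,"ax":-0.06,"ay":0.05,"az":0.03},{"jaw":0,"x":0,"y":0,"z":0,"ax":0,"ay":0,"az":0}]'
python3 - <<'E'
from kin import *
delta(np.array([.443,.267,.209]),DOWN(-28.3))
E
```

```text
time_s: 19.5
tcp_pos: [0.4444, 0.268, 0.2113]
ee_rot: [[0.88, -0.475, 0.004], [-0.475, -0.88, 0.004], [0.002, -0.005, -1.0]]
wrist_force: [0.8, 0.2, 0.5]
gripper_width: 1.005
t 19.5 q [ 49.   12.1 -15.5   0.  -62.1  12.6] p [0.4444 0.268  0.2113] F [0.8 0.2 0.5] w 1.005
shift units [-0.02 -0.02 -0.04] rot units [-0.02  0.02  0.  ]
```

```bash
python3 -m inch '[{"jaw":60,"x":-0.02,"y":-0.02,"z":-0.03,"ax":-0.02,"ay":0.02,"az":0},{"jaw":100,"x":0,"y":0,"z":0,"ax":0,"ay":0,"az":0},{"jaw":125,"x":0,"y":0,"z":0,"ax":0,"ay":0,"az":0},{"jaw":150,"x":0,"y":0,"z":0,"ax":0,"ay":0,"az":0},{"jaw":255,"x":0,"y":0,"z":0,"ax":0,"ay":0,"az":0},{"jaw":255,"x":0,"y":0,"z":0,"ax":0,"ay":0,"az":0},{"jaw":255,"x":0,"y":0,"z":0,"ax":0,"ay":0,"az":0},{"jaw":255,"x":0,"y":0,"z":0,"ax":0,"ay":0,"az":0}]'
python3 - <<'E'
from kin import *
delta(np.array([.443,.267,.209]),DOWN(-28.3))
E
```

```text
time_s: 20.5
tcp_pos: [0.4438, 0.2673, 0.211]
ee_rot: [[0.88, -0.474, 0.002], [-0.474, -0.88, 0.002], [0.001, -0.002, -1.0]]
wrist_force: [-1.2, 0.1, 1.0]
gripper_width: 0.455
t 20.5 q [ 49.   12.1 -15.6   0.  -62.2  12.6] p [0.4438 0.2673 0.211 ] F [-1.2  0.1  1. ] w 0.455
shift units [-0.01 -0.   -0.03] rot units [-0.01  0.01  0.  ]
```

```bash
python3 -m inch '[{"jaw":255,"x":0,"y":0,"z":0.3,"ax":0,"ay":0,"az":0},{"jaw":255,"x":0,"y":0,"z":0.7,"ax":0,"ay":0,"az":0},{"jaw":255,"x":0,"y":0,"z":0.8,"ax":0,"ay":0,"az":0},{"jaw":255,"x":0,"y":0,"z":0.6,"ax":0,"ay":0,"az":0},{"jaw":255,"x":0,"y":0,"z":0,"ax":0,"ay":0,"az":0}]'
python3 - <<'E'
from kin import *
from h import *
cv2.imwrite('pics/s9.png',capture('side')[:,:,::-1])
pl=c2w([-.045,.14,.34]); print(pl); delta(pl,DOWN(-4.7))
E
```

```text
time_s: 21.12
tcp_pos: [0.441, 0.2657, 0.3546]
ee_rot: [[0.88, -0.475, -0.006], [-0.475, -0.88, -0.003], [-0.004, 0.006, -1.0]]
wrist_force: [-0.6, 0.7, -2.0]
gripper_width: 0.456
[ 0.51652271 -0.03008353  0.34      ]
t 21.18 q [ 49.1   7.6  -0.7  -0.2 -82.3  12.6] p [0.44   0.2652 0.3523] F [-0.1 -0.1 -3.6] w 0.453
shift units [ 1.27 -4.92 -0.21] rot units [ 0.04 -0.05  2.37]
```

View pics/s9.png

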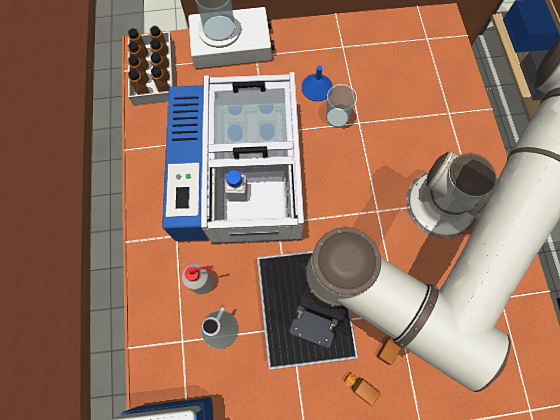

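```bash
python3 -m inch '[{"jaw":255,"x":0.07,"y":-0.25,"z":0,"ax":0.02,"ay":-0.03,"az":0.12},{"jaw":255,"x":0.13,"y":-0.5,"z":0,"ax":0,"ay":0,"az":0.24},{"jaw":255,"x":0.13,"y":-0.5,"z":0,"ax":0,"ay":0,"az":0.24},{"jaw":255,"x":0.13,"y":-0.5,"z":0,"ax":0,"ay":0,"az":0.24},{"jaw":255,"x":0.13,"y":-0.5,"z":0,"ax":0,"ay":0,"az":0.24},{"jaw":255,"x":0.13,"y":-0.5,"z":0,"ax":0,"ay":0,"az":0.24},{"jaw":255,"x":0.13,"y":-0.5,"z":0,"ax":0,"ay":0,"az":0.24},{"jaw":255,"x":0.13,"y":-0.5,"z":0,"ax":0,"ay":0,"az":0.24},{"jaw":255,"x":0.13,"y":-0.5,"z":0,"ax":0,"ay":0,"az":0.24},{"jaw":255,"x":0.13,"y":-0.5,"z":0,"ax":0,"ay":0,"az":0.24},{"jaw":255,"x":0,"y":0,"z":0,"ax":0,"ay":0,"az":0}]'
python3 - <<'E'
from kin import *
from h import *
pl=c2w([-.045,.14,.34]); print(pl); delta(pl,DOWN(-4.7))
E
```

```text
time_s: 22.55
tcp_pos: [0.5038, -0.0303, 0.3216]
ee_rot: [[0.995, -0.083, -0.051], [-0.085, -0.996, -0.027], [-0.049, 0.031, -0.998]]
wrist_force: [-0.9, 0.1, -2.6]
gripper_width: 0.451
[ 0.51652271 -0.03008353  0.34      ]
t 22.55 q [ 15.5   8.5  -4.4   0.7 -80.4  69.6] p [ 0.5038 -0.0303  0.3216] F [-0.9  0.1 -2.6] w 0.451
shift units [0.21 0.   0.31] rot units [ 0.15 -0.29  0.01]
```

```bash
python3 -m inch '[{"jaw":255,"x":0.2,"y":0,"z":-0.2,"ax":0.15,"ay":-0.29,"az":0},{"jaw":255,"x":0,"y":0,"z":0,"ax":0,"ay":0,"az":0},{"jaw":255,"x":0,"y":0,"z":0,"ax":0,"ay":0,"az":0}]'
python3 - <<'E'
from kin import *
from h import *
pl=c2w([-.045,.14,.25]); print(pl); delta(pl,DOWN(-4.7))
cv2.imwrite('pics/s10.png',capture('side')[:,:,::-1]);crop('pics/s10.png',190,100,160,150,4,'pics/s10c.png')
cv2.imwrite('pics/t10.png',capture('top')[:,:,::-1]);crop('pics/t10.png',220,130,130,110,5.5,'pics/t10c.png')
E
```

```text
time_s: 22.92
tcp_pos: [0.5136, -0.0294, 0.3049]
ee_rot: [[0.996, -0.085, -0.009], [-0.085, -0.996, -0.001], [-0.009, 0.002, -1.0]]
wrist_force: [0.1, -0.1, -2.4]
gripper_width: 0.452
[ 0.51652271 -0.03008353  0.25      ]
t 22.93 q [ 14.8   8.6  -6.2  -0.1 -75.8  70.4] p [ 0.5136 -0.0294  0.3049] F [ 0.1 -0.1 -2.4] w 0.452
shift units [ 0.05 -0.01 -0.92] rot units [ 0.   -0.05  0.02]
```

View pics/s10c.png

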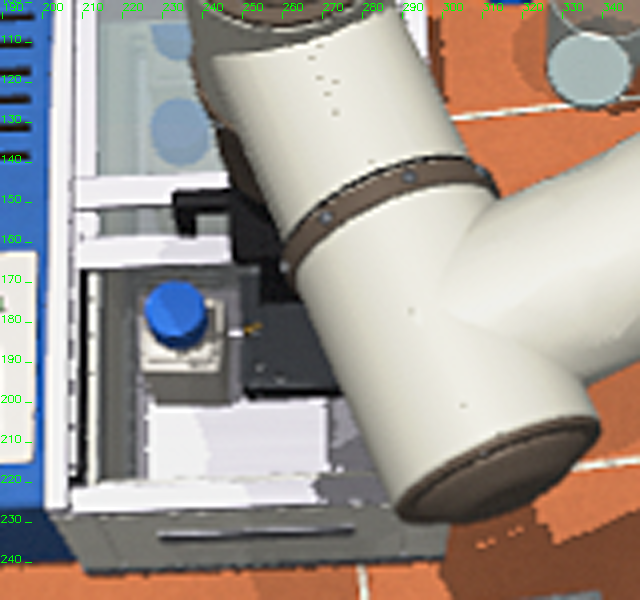

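View pics/t10c.png

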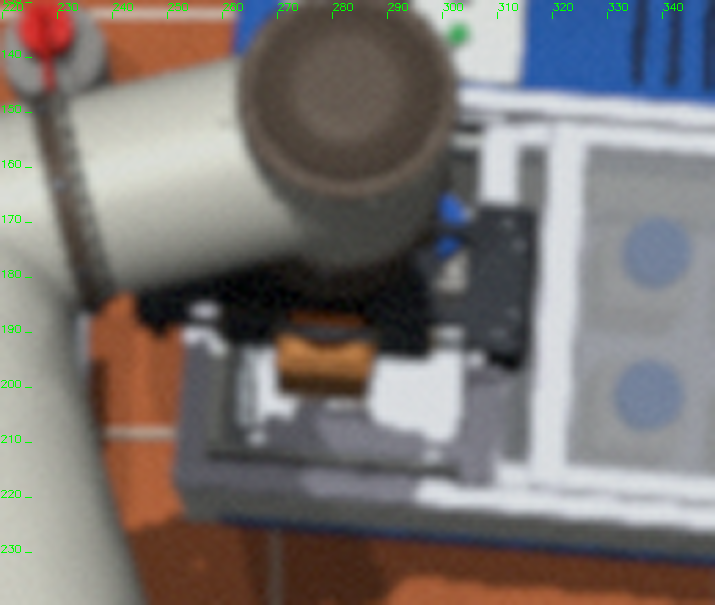

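```bash
python3 -m inch '[{"jaw":255,"x":0.05,"y":0.05,"z":-0.4,"ax":0,"ay":-0.05,"az":0.02},{"jaw":255,"x":0,"y":0,"z":-0.4,"ax":0,"ay":0,"az":0},{"jaw":255,"x":0,"y":0,"z":0,"ax":0,"ay":0,"az":0}]'
python3 - <<'E'
from kin import *
from h import *
pl=c2w([-.045,.144,.2]); delta(pl,DOWN(-4.7))
print('neigh',w2c(bp('side',(233.5,177.8),.159)),'bottle shift')
E
```

```text
time_s: 23.4
tcp_pos: [0.5173, -0.0251, 0.2576]
ee_rot: [[0.997, -0.079, 0.003], [-0.079, -0.997, -0.0], [0.003, 0.0, -1.0]]
wrist_force: [0.0, 0.4, -2.1]
gripper_width: 0.455
t 23.4 q [ 15.2  10.1 -11.2   0.1 -68.6  70.2] p [ 0.5173 -0.0251  0.2576] F [ 0.   0.4 -2.1] w 0.455
shift units [-0.01 -0.02 -0.96] rot units [ 0.    0.02 -0.02]
neigh [0.04798628 0.08528323 0.159     ] bottle shift
```

```bash
python3 -m inch '[{"jaw":255,"x":-0.02,"y":-0.02,"z":-0.3,"ax":0,"ay":0.03,"az":-0.02},{"jaw":255,"x":-0.01,"y":0,"z":-0.3,"ax":0,"ay":0.02,"az":0},{"jaw":255,"x":-0.01,"y":0,"z":-0.3,"ax":0,"ay":0.02,"az":0},{"jaw":255,"x":0,"y":0,"z":0,"ax":0,"ay":0,"az":0}]'
python3 - <<'E'
from kin import *
from h import *
pl=c2w([-.045,.144,.14]); delta(pl,DOWN(-4.7))
E
```

```text
time_s: 23.9
tcp_pos: [0.5161, -0.0259, 0.2035]
ee_rot: [[0.997, -0.083, -0.006], [-0.083, -0.997, 0.0], [-0.006, 0.0, -1.0]]
wrist_force: [0.4, 0.2, -1.7]
gripper_width: 0.456
t 23.9 q [ 15.1  12.6 -16.   -0.1 -61.7  70.2] p [ 0.5161 -0.0259  0.2035] F [ 0.4  0.2 -1.7] w 0.456
shift units [ 0.01 -0.   -1.06] rot units [-0.   -0.03  0.  ]
```

```bash
python3 -m inch '[{"jaw":255,"x":0.01,"y":0,"z":-0.3,"ax":0,"ay":-0.01,"az":0},{"jaw":255,"x":-0.01,"y":0,"z":-0.3,"ax":0,"ay":0.01,"az":0},{"jaw":255,"x":0,"y":0,"z":-0.3,"ax":0,"ay":0.01,"az":0},{"jaw":255,"x":0,"y":0,"z":0,"ax":0,"ay":0,"az":0}]'
python3 - <<'E'
from kin import *
from h import *
pl=c2w([-.045,.144,.13]); delta(pl,DOWN(-4.7))
cv2.imwrite('pics/s11.png',capture('side')[:,:,::-1]);crop('pics/s11.png',190,100,160,150,4,'pics/s11c.png')
cv2.imwrite('pics/t11.png',capture('top')[:,:,::-1]);crop('pics/t11.png',220,130,130,110,5.5,'pics/t11c.png')
E
```

```text
time_s: 24.4
tcp_pos: [0.5194, -0.0256, 0.1524]
ee_rot: [[0.997, -0.082, 0.001], [-0.082, -0.997, 0.001], [0.001, -0.001, -1.0]]
wrist_force: [0.4, -0.5, -1.6]
gripper_width: 0.454
t 24.4 q [ 15.1  15.6 -20.1  -0.  -54.3  70.3] p [ 0.5194 -0.0256  0.1524] F [ 0.4 -0.5 -1.6] w 0.454
shift units [-0.04 -0.01 -0.37] rot units [-0.    0.01 -0.  ]
```

View pics/s11c.png

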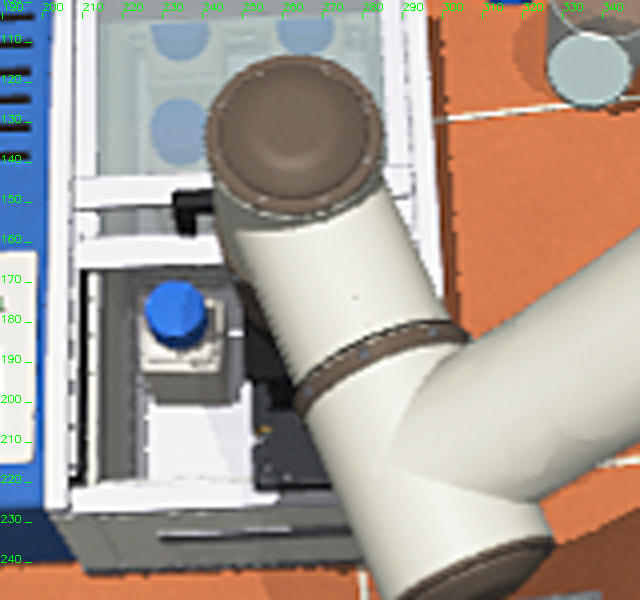

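View pics/t11c.png

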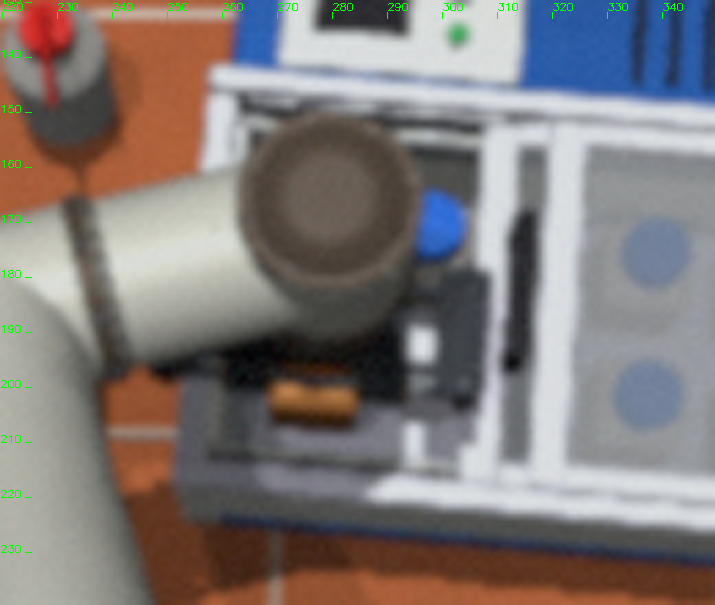

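The gripper body clears the handle (top px x≈306 vs 312), and the neighbour is untouched. Now I'll lower slowly.

```bash
python3 -m inch '[{"jaw":255,"x":-0.03,"y":0,"z":-0.15,"ax":0,"ay":0.01,"az":0},{"jaw":255,"x":-0.01,"y":0,"z":-0.12,"ax":0,"ay":0.01,"az":0},{"jaw":255,"x":0,"y":0,"z":0,"ax":0,"ay":0,"az":0}]'
python3 - <<'E'
from kin import *
from h import *
pl=c2w([-.045,.144,.13]); delta(pl,DOWN(-4.7))
E
```

```text
time_s: 24.88
tcp_pos: [0.5193, -0.0253, 0.1387]
ee_rot: [[0.997, -0.081, 0.005], [-0.081, -0.997, 0.002], [0.005, -0.002, -1.0]]
wrist_force: [0.0, -0.6, -1.9]
gripper_width: 0.451
t 24.88 q [ 15.1  16.4 -21.3  -0.  -52.1  70.3] p [ 0.5193 -0.0253  0.1387] F [ 0.  -0.6 -1.9] w 0.451
shift units [-0.04 -0.01 -0.15] rot units [-0.01  0.03 -0.01]
```

```bash
python3 -m inch '[{"jaw":255,"x":-0.03,"y":0,"z":-0.08,"ax":0,"ay":0.02,"az":0},{"jaw":255,"x":0,"y":0,"z":0,"ax":0,"ay":0,"az":0}]'; python3 -m inch '[{"jaw":255,"x":0,"y":0,"z":-0.05,"ax":0,"ay":0.01,"az":0},{"jaw":255,"x":0,"y":0,"z":0,"ax":0,"ay":0,"az":0}]'
```

```text
time_s: 25.12
tcp_pos: [0.5175, -0.0253, 0.1337]
ee_rot: [[0.997, -0.081, 0.002], [-0.081, -0.997, 0.002], [0.002, -0.002, -1.0]]
wrist_force: [0.1, -0.4, -2.0]
gripper_width: 0.455
time_s: 25.38
tcp_pos: [0.5177, -0.0253, 0.1307]
ee_rot: [[0.997, -0.081, 0.0], [-0.081, -0.997, 0.002], [0.0, -0.002, -1.0]]
wrist_force: [-0.6, -0.7, -2.5]
gripper_width: 0.454
```

```bash
python3 -m inch '[{"jaw":255,"x":0,"y":0,"z":-0.02,"ax":0,"ay":0,"az":0},{"jaw":255,"x":0,"y":0,"z":0,"ax":0,"ay":0,"az":0}]'; python3 -m inch '[{"jaw":255,"x":0,"y":0,"z":-0.02,"ax":0,"ay":0,"az":0},{"jaw":255,"x":0,"y":0,"z":0,"ax":0,"ay":0,"az":0}]'
```

```text
time_s: 25.62
tcp_pos: [0.5182, -0.0253, 0.1301]
ee_rot: [[0.997, -0.08, 0.001], [-0.08, -0.997, 0.002], [0.001, -0.002, -1.0]]
wrist_force: [-0.3, -0.0, -1.5]
gripper_width: 0.449
time_s: 25.88
tcp_pos: [0.5188, -0.0253, 0.1301]
ee_rot: [[0.997, -0.08, 0.003], [-0.08, -0.997, 0.001], [0.003, -0.002, -1.0]]
wrist_force: [-0.3, 0.3, -2.3]
gripper_width: 0.454
```

```bash
python3 -m inch '[{"jaw":255,"x":-0.01,"y":0,"z":-0.04,"ax":0,"ay":0.01,"az":0},{"jaw":255,"x":0,"y":0,"z":0,"ax":0,"ay":0,"az":0}]'; python3 -m inch '[{"jaw":255,"x":-0.01,"y":0,"z":-0.03,"ax":0,"ay":0.01,"az":0},{"jaw":255,"x":0,"y":0,"z":0,"ax":0,"ay":0,"az":0}]'
```

```text
time_s: 26.12
tcp_pos: [0.5195, -0.0255, 0.1302]
ee_rot: [[0.997, -0.079, 0.005], [-0.079, -0.997, 0.001], [0.005, -0.001, -1.0]]
wrist_force: [-0.1, -0.4, -2.4]
gripper_width: 0.451
time_s: 26.38
tcp_pos: [0.52, -0.0256, 0.13]
ee_rot: [[0.997, -0.078, 0.006], [-0.078, -0.997, 0.0], [0.006, -0.001, -1.0]]
wrist_force: [-0.5, -0.0, -0.9]
gripper_width: 0.453
```

```bash
python3 -m inch '[{"jaw":255,"x":-0.03,"y":0,"z":-0.06,"ax":0,"ay":0.04,"az":0}]'; python3 -m inch '[{"jaw":255,"x":0,"y":0,"z":0,"ax":0,"ay":0,"az":0}]'
```

```text
time_s: 26.5
tcp_pos: [0.5202, -0.0258, 0.1298]
ee_rot: [[0.997, -0.076, 0.003], [-0.076, -0.997, -0.001], [0.003, 0.001, -1.0]]
wrist_force: [-6.4, 1.5, 29.2]
gripper_width: 0.454
time_s: 26.62
tcp_pos: [0.5204, -0.0256, 0.1303]
ee_rot: [[0.997, -0.076, 0.004], [-0.076, -0.997, -0.001], [0.004, 0.0, -1.0]]
wrist_force: [-0.4, 0.3, -2.6]
gripper_width: 0.449
```

The bottle is on the floor: contact at z 0.130, as predicted. That last push was firmer than needed (29 N). Release slowly.

```bash
python3 -m inch '[{"jaw":130,"x":0,"y":0,"z":0,"ax":0,"ay":0,"az":0},{"jaw":120,"x":0,"y":0,"z":0,"ax":0,"ay":0,"az":0},{"jaw":105,"x":0,"y":0,"z":0,"ax":0,"ay":0,"az":0},{"jaw":90,"x":0,"y":0,"z":0,"ax":0,"ay":0,"az":0},{"jaw":90,"x":0,"y":0,"z":0,"ax":0,"ay":0,"az":0}]'
python3 - <<'E'
from kin import *
from h import *
pl=c2w([-.045,.144,.23]); delta(pl,DOWN(-4.7))
cv2.imwrite('pics/s12.png',capture('side')[:,:,::-1]);crop('pics/s12.png',190,100,160,150,4,'pics/s12c.png')
cv2.imwrite('pics/t12.png',capture('top')[:,:,::-1]);crop('pics/t12.png',220,130,130,110,5.5,'pics/t12c.png')
E
```

```text
time_s: 27.25
tcp_pos: [0.5199, -0.0257, 0.1285]
ee_rot: [[0.997, -0.076, 0.002], [-0.076, -0.997, -0.001], [0.002, 0.001, -1.0]]
wrist_force: [-0.2, -0.4, -0.3]
gripper_width: 0.635
t 27.25 q [ 15.1  17.2 -21.8   0.1 -50.9  70.4] p [ 0.5199 -0.0257  0.1285] F [-0.2 -0.4 -0.3] w 0.635
shift units [-0.05 -0.01  1.69] rot units [ 0.01  0.01 -0.03]
```

View pics/t12c.png

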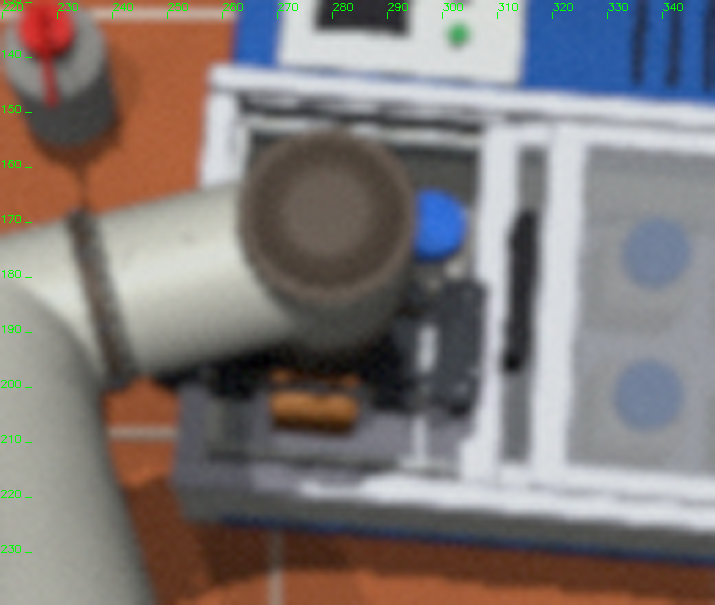

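```bash
python3 -m inch '[{"jaw":90,"x":0,"y":0,"z":0.2,"ax":0,"ay":0,"az":0},{"jaw":90,"x":0,"y":0,"z":0.3,"ax":0,"ay":0,"az":0},{"jaw":90,"x":0,"y":0,"z":0.3,"ax":0,"ay":0,"az":0},{"jaw":90,"x":0,"y":0,"z":0.4,"ax":0,"ay":0,"az":0},{"jaw":60,"x":0,"y":0,"z":0.7,"ax":0,"ay":0,"az":0},{"jaw":0,"x":0,"y":0,"z":0.7,"ax":0,"ay":0,"az":0},{"jaw":0,"x":0,"y":0,"z":0.4,"ax":0,"ay":0,"az":0},{"jaw":0,"x":0,"y":0,"z":0,"ax":0,"ay":0,"az":0}]'
python3 - <<'E'
from kin import *
from h import *
pl=c2w([0,.03,.30]); delta(pl,DOWN(-4.7))
cv2.imwrite('pics/s13.png',capture('side')[:,:,::-1]);crop('pics/s13.png',190,100,130,140,4.2,'pics/s13c.png')
cv2.imwrite('pics/t13.png',capture('top')[:,:,::-1]);crop('pics/t13.png',220,130,130,110,5.5,'pics/t13c.png')
E
```

```text
time_s: 28.35
tcp_pos: [0.5195, -0.0263, 0.3209]
ee_rot: [[0.997, -0.076, 0.009], [-0.076, -0.997, -0.001], [0.009, 0.0, -1.0]]
wrist_force: [0.2, 0.5, 0.6]
gripper_width: 0.975
t 28.35 q [ 15.1   8.2  -4.5   0.2 -76.8  70.5] p [ 0.5195 -0.0263  0.3209] F [0.2 0.5 0.6] w 0.975
shift units [ 0.55 -1.95 -0.35] rot units [ 0.    0.05 -0.03]
```

View pics/s13c.png

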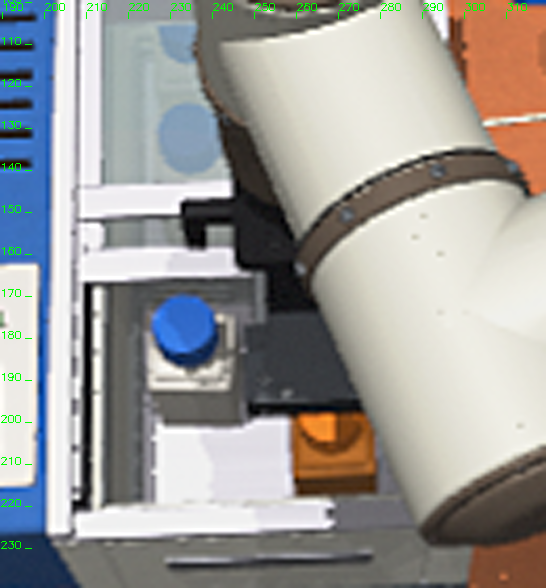

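View pics/t13c.png

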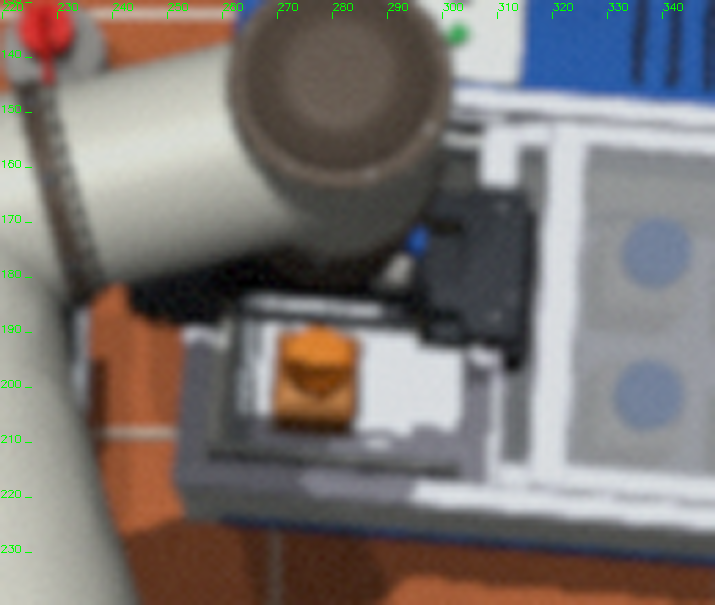

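The bottle stands upright in the front half of the basket, and the neighbour is unmoved. On to the door handle: it was released at TCP (0.553,-0.144).

```bash
python3 -m inch '[{"jaw":0,"x":0.15,"y":-0.55,"z":0,"ax":0,"ay":0.02,"az":-0.01},{"jaw":0,"x":0.15,"y":-0.55,"z":0,"ax":0,"ay":0.02,"az":-0.01},{"jaw":0,"x":0.15,"y":-0.55,"z":0,"ax":0,"ay":0.01,"az":-0.01},{"jaw":0,"x":0.1,"y":-0.4,"z":0,"ax":0,"ay":0,"az":0},{"jaw":0,"x":0,"y":0,"z":0,"ax":0,"ay":0,"az":0},{"jaw":0,"x":0,"y":0,"z":0,"ax":0,"ay":0,"az":0}]'
python3 - <<'E'
from kin import *
delta(np.array([.5534,-.144,.24]),DOWN(-4.7))
E
```

```text
time_s: 29.2
tcp_pos: [0.5478, -0.1516, 0.3078]
ee_rot: [[0.996, -0.08, -0.025], [-0.08, -0.997, 0.001], [-0.025, 0.001, -1.0]]
wrist_force: [0.7, -0.5, 0.4]
gripper_width: 1.001
t 29.2 q [  0.8  14.5   1.8  -0.1 -78.7  84.6] p [ 0.5478 -0.1516  0.3078] F [ 0.7 -0.5  0.4] w 1.001
shift units [ 0.09  0.13 -1.13] rot units [-0.   -0.14 -0.01]
```

```bash
python3 -m inch '[{"jaw":0,"x":0.09,"y":0.13,"z":-0.5,"ax":0,"ay":-0.14,"az":0},{"jaw":0,"x":0,"y":0,"z":-0.5,"ax":0,"ay":0,"az":0},{"jaw":0,"x":0,"y":0,"z":0,"ax":0,"ay":0,"az":0}]'
python3 - <<'E'
from kin import *
delta(np.array([.5534,-.144,.197]),DOWN(-4.7))
from h import *
cv2.imwrite('pics/t14.png',capture('top')[:,:,::-1]);crop('pics/t14.png',220,130,170,110,4.5,'pics/t14c.png')
E
```

```text
time_s: 29.58
tcp_pos: [0.5524, -0.1411, 0.246]
ee_rot: [[0.997, -0.077, -0.0], [-0.077, -0.997, 0.001], [-0.0, -0.001, -1.0]]
wrist_force: [0.6, -0.4, 0.1]
gripper_width: 0.998
t 29.57 q [  1.9  15.8  -5.2  -0.1 -69.   83.7] p [ 0.5524 -0.1411  0.246 ] F [ 0.6 -0.4  0.1] w 0.998
shift units [ 0.02 -0.05 -0.82] rot units [-0.01 -0.   -0.03]
```

View pics/t14c.png

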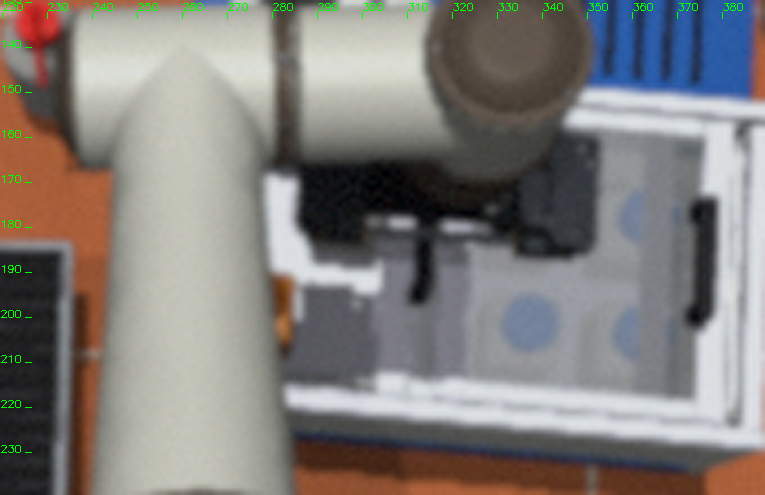

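The handle (top px ~(311,190)) lies between the fingers. Descend and grip.

```bash
python3 -m inch '[{"jaw":0,"x":0.02,"y":-0.05,"z":-0.4,"ax":0,"ay":0.02,"az":-0.03},{"jaw":0,"x":-0.02,"y":0,"z":-0.35,"ax":0,"ay":0.02,"az":0},{"jaw":0,"x":-0.02,"y":0,"z":0,"ax":0,"ay":0.03,"az":0},{"jaw":0,"x":0,"y":0,"z":0,"ax":0,"ay":0,"az":0}]'
python3 - <<'E'
from kin import *
delta(np.array([.5534,-.144,.197]),DOWN(-4.7))
E
```

```text
time_s: 30.12
tcp_pos: [0.5564, -0.1436, 0.2097]
ee_rot: [[0.997, -0.079, 0.004], [-0.079, -0.997, -0.002], [0.004, 0.001, -1.0]]
wrist_force: [-0.4, 0.1, 0.8]
gripper_width: 1.001
t 30.12 q [  1.7  17.6  -8.2   0.1 -64.   83.7] p [ 0.5564 -0.1436  0.2097] F [-0.4  0.1  0.8] w 1.001
shift units [-0.05 -0.01 -0.21] rot units [ 0.01  0.02 -0.02]
```

```bash
python3 -m inch '[{"jaw":0,"x":-0.05,"y":-0.01,"z":-0.21,"ax":0,"ay":0.03,"az":-0.02},{"jaw":0,"x":0,"y":0,"z":0,"ax":0,"ay":0,"az":0}]'
python3 - <<'E'
from kin import *
delta(np.array([.5534,-.144,.197]),DOWN(-4.7))
E
```

```text
time_s: 30.38
tcp_pos: [0.554, -0.1442, 0.1983]
ee_rot: [[0.997, -0.082, 0.001], [-0.082, -0.997, -0.002], [0.002, 0.002, -1.0]]
wrist_force: [-1.2, 0.4, -1.0]
gripper_width: 1.003
t 30.38 q [  1.7  18.   -9.4   0.1 -62.6  83.5] p [ 0.554  -0.1442  0.1983] F [-1.2  0.4 -1. ] w 1.003
shift units [-0.01  0.   -0.02] rot units [0.01 0.01 0.  ]
```

```bash
python3 -m inch '[{"jaw":200,"x":0,"y":0,"z":0,"ax":0,"ay":0,"az":0},{"jaw":255,"x":0,"y":0,"z":0,"ax":0,"ay":0,"az":0},{"jaw":255,"x":0,"y":0,"z":0,"ax":0,"ay":0,"az":0},{"jaw":255,"x":0,"y":0,"z":0,"ax":0,"ay":0,"az":0},{"jaw":255,"x":0,"y":0,"z":0,"ax":0,"ay":0,"az":0},{"jaw":255,"x":0,"y":0,"z":0,"ax":0,"ay":0,"az":0},{"jaw":255,"x":0,"y":0,"z":0,"ax":0,"ay":0,"az":0},{"jaw":255,"x":0,"y":0,"z":0,"ax":0,"ay":0,"az":0},{"jaw":255,"x":0,"y":0,"z":0,"ax":0,"ay":0,"az":0},{"jaw":255,"x":0,"y":0,"z":0,"ax":0,"ay":0,"az":0}]'
```

```text
time_s: 31.62
tcp_pos: [0.5545, -0.1442, 0.199]
ee_rot: [[0.997, -0.082, 0.003], [-0.082, -0.997, -0.002], [0.003, 0.002, -1.0]]
wrist_force: [0.9, 0.1, -0.8]
gripper_width: 0.156
```

```bash
python3 -m inch '[{"jaw":255,"x":0.01,"y":0.12,"z":0,"ax":0,"ay":0,"az":0},{"jaw":255,"x":0.02,"y":0.24,"z":0,"ax":0,"ay":0,"az":0},{"jaw":255,"x":0.02,"y":0.24,"z":0,"ax":0,"ay":0,"az":0},{"jaw":255,"x":0.02,"y":0.24,"z":0,"ax":0,"ay":0,"az":0},{"jaw":255,"x":0.02,"y":0.24,"z":0,"ax":0,"ay":0,"az":0},{"jaw":255,"x":0.02,"y":0.24,"z":0,"ax":0,"ay":0,"az":0},{"jaw":255,"x":0.02,"y":0.24,"z":0,"ax":0,"ay":0,"az":0},{"jaw":255,"x":0.02,"y":0.24,"z":0,"ax":0,"ay":0,"az":0}]'
```

```text
time_s: 32.62
tcp_pos: [0.5641, -0.0297, 0.1991]
ee_rot: [[0.997, -0.082, 0.003], [-0.082, -0.997, -0.004], [0.004, 0.003, -1.0]]
wrist_force: [0.3, -3.1, -0.7]
gripper_width: 0.156
```

```bash
python3 -m inch '[{"jaw":255,"x":0.02,"y":0.2,"z":0,"ax":0,"ay":0,"az":0},{"jaw":255,"x":0.015,"y":0.17,"z":0,"ax":0,"ay":0,"az":0},{"jaw":255,"x":0.01,"y":0.1,"z":0,"ax":0,"ay":0,"az":0},{"jaw":255,"x":0,"y":0.06,"z":0,"ax":0,"ay":0,"az":0}]';python3 -m inch '[{"jaw":255,"x":0,"y":0.07,"z":0,"ax":0,"ay":0,"az":0}]'
```

```text
time_s: 33.12
tcp_pos: [0.5666, 0.0004, 0.199]
ee_rot: [[0.997, -0.081, 0.001], [-0.081, -0.997, -0.013], [0.002, 0.012, -1.0]]
wrist_force: [5.2, -24.3, -4.8]
gripper_width: 0.159
time_s: 33.25
tcp_pos: [0.5666, 0.0003, 0.199]
ee_rot: [[0.997, -0.082, -0.001], [-0.082, -0.996, -0.02], [0.001, 0.02, -1.0]]
wrist_force: [3.7, -18.2, -2.9]
gripper_width: 0.16
```

The door is against its stop, so shut. Relax, release and rise.

```bash
python3 -m inch '[{"jaw":255,"x":0,"y":0,"z":0,"ax":0,"ay":0,"az":0},{"jaw":0,"x":0,"y":0,"z":0,"ax":0,"ay":0,"az":0},{"jaw":0,"x":0,"y":0,"z":0,"ax":0,"ay":0,"az":0},{"jaw":0,"x":0,"y":0,"z":0,"ax":0,"ay":0,"az":0},{"jaw":0,"x":0,"y":0,"z":0,"ax":0,"ay":0,"az":0},{"jaw":0,"x":0,"y":0,"z":0,"ax":0,"ay":0,"az":0},{"jaw":0,"x":0,"y":0,"z":0.4,"ax":0,"ay":0,"az":0},{"jaw":0,"x":0,"y":0,"z":0.7,"ax":0,"ay":0,"az":0},{"jaw":0,"x":0,"y":0,"z":0.7,"ax":0,"ay":0,"az":0}]'
python3 -m inch '[{"jaw":0,"x":-0.4,"y":0.5,"z":0.2,"ax":0,"ay":0,"az":0},{"jaw":0,"x":-0.4,"y":0.6,"z":0.1,"ax":0,"ay":0,"az":0},{"jaw":0,"x":-0.4,"y":0.6,"z":0.1,"ax":0,"ay":0,"az":0},{"jaw":0,"x":-0.4,"y":0.6,"z":0.1,"ax":0,"ay":0,"az":0},{"jaw":0,"x":-0.4,"y":0.6,"z":0.1,"ax":0,"ay":0,"az":0},{"jaw":0,"x":-0.4,"y":0.6,"z":0.1,"ax":0,"ay":0,"az":0},{"jaw":0,"x":-0.4,"y":0.6,"z":0.1,"ax":0,"ay":0,"az":0},{"jaw":0,"x":0,"y":0,"z":0,"ax":0,"ay":0,"az":0},{"jaw":0,"x":0,"y":0,"z":0,"ax":0,"ay":0,"az":0}]'
python3 - <<'E'
from h import *
log()
cv2.imwrite('pics/s15.png',capture('side')[:,:,::-1]);cv2.imwrite('pics/t15.png',capture('top')[:,:,::-1])
crop('pics/s15.png',155,65,160,185,3.2,'pics/s15c.png')
E
```

```text
time_s: 34.38
tcp_pos: [0.564, 0.0013, 0.3056]
ee_rot: [[0.997, -0.082, -0.011], [-0.083, -0.996, -0.02], [-0.009, 0.021, -1.0]]
wrist_force: [0.7, 0.5, -0.3]
gripper_width: 0.956
time_s: 35.5
tcp_pos: [0.3914, 0.2542, 0.3596]
ee_rot: [[0.997, -0.083, -0.001], [-0.083, -0.996, -0.015], [-0.0, 0.015, -1.0]]
wrist_force: [0.1, 0.2, -0.5]
gripper_width: 0.998
t 35.5 q [ 53.3   2.4  -5.8   0.5 -82.5  31.8] p [0.3914 0.2542 0.3596] F [ 0.1  0.2 -0.5] w 0.998
[[0.997, -0.083, -0.001], [-0.083, -0.996, -0.015], [-0.0, 0.015, -1.0]]
```

View pics/s15.png

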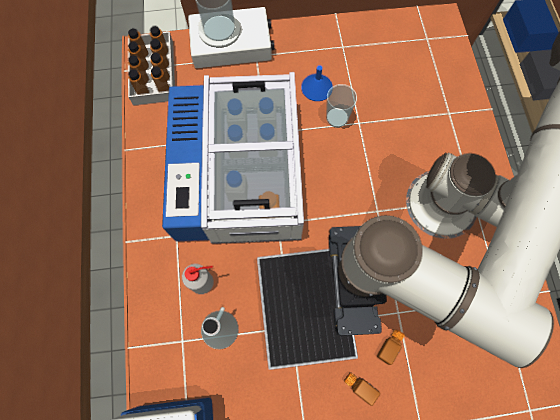

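View pics/s15c.png

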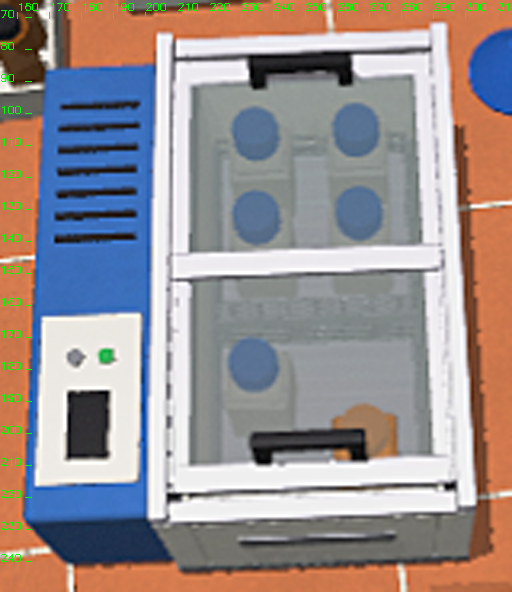

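View pics/t15.png

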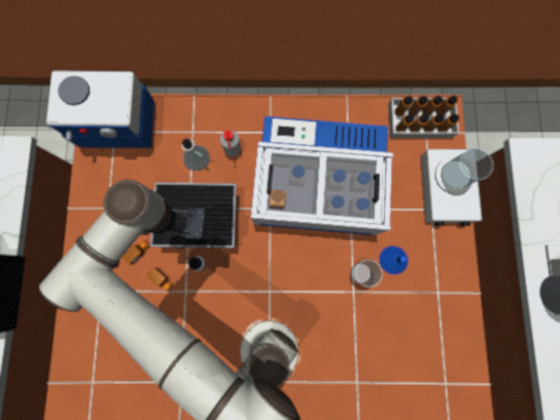

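The door handle and the neighbour are back at their starting pixels in both views. The bottle stands upright behind the glass, and the bystanders haven't moved. Handing in.

```bash
python3 -c "
from station import *
s=sense(); print(s['time_s'],s['joint_velocities'].round(2)); print(finish_job())"
```

```text
35.6 [-0.66  0.07 -0.02 -0.05 -0.1  -0.11]
the job is handed in; nothing more can be done
None
```

The amber bottle is in the left basket, the one that still had room, standing upright with its cap up. The left door is fully shut again. I handed the job in at 35.6 s; no verdict is reported.

**What I did:** I slid the left door open under its neighbour, lifted the bottle off the rocker and stood it up on the mat. Then I gripped it again by the cap from above, set it down in the front half of the basket and closed the door.

**Last checks:**
- **Door:** it was pushed against its closing stop, and the handle is back at its starting pixels in both camera views.
- **Bottle:** it was seen standing upright before the door closed, and again through the glass afterwards.
- **Other things:** the neighbour bottle, the other basket and the loose things on the bench looked unmoved. The gripper was clear of everything.

**Forces:** two were higher than I intended, but both were under the limits.
- **Setting the bottle down:** it had already touched the basket floor, but the wrist force did not show it clearly. One further small downward step then read about 29 N before I let go.
- **Closing the door:** I pressed it against its stop with about 24 N.

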